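# Fetch the rear pack from a full stock hook for the counter carousel

## Task

First park the blue packs that hang in front of the orange pack on the empty prong of the blue-footed spare stand. Then turn the counter carousel one click so that its empty arm comes round to the front, above the red pointer, and hang the orange pack from the stock hook on that arm, leaving the green packs hanging on theirs. Finally hang all the blue packs back on the stock hook, so that the spare prong is empty again, and leave the things lying about the bench where they are.

Things in the scene. Friction and masses are not known exactly. Their poses are not given: they have to be found in the camera images.
- stock_prong (a point): stock hook on a slotted grey upright, fixed: level prong, 7 mm thick, 12 mm ball at its free end. Point on its centre line, 160 mm above the bench; x runs along it towards the root, z up. Ball at x = -80 mm, upright at +90; nothing stands above the prong. At the start orange hangs nearest the root (x about +51), two or three blue packs before it, 34 mm apart or more
- spare_prong (a point): hook of the loose spare stand (heavy blue foot 190 x 130 x 14 mm, 2.6 kg), empty at the start; the stand may get shifted: level prong, 7 mm thick, 12 mm ball at its free end. Point on its centre line, 160 mm above the bench; x runs along it towards the root, z up. Ball at x = -80 mm, upright at +90; nothing stands above the prong
- carousel_front (a point): front station of the four-arm carousel (fixed black base, red pointer, red hub): point on the front arm's centre line, 100 mm from the turning axis, 160 mm up. x points in to the axis, z up; the frame does not turn. Arms: level 7 mm rods 90 degrees apart, 12 mm ball 135 mm from the axis (x = -35 mm), hub radius 34. The left or the right arm is empty at the start
- carousel_grip (a point): middle of the black grip bar over the hub, on the turning axis, 203 mm above the bench; bar 60 mm long (x of this frame, which turns with the arms), 16 wide (y), 26 tall, underside 18 mm above the hub (top of hub at 172); at the start it points front to back
- carousel_turn (a joint): turn of the carousel, rad, 0 at the start, positive anticlockwise from above. Clicks into a stop every 1.571; peak torque 0.2 N m; once well past half-way (0.785) it runs on into the next stop when let go. +1.571 brings the left arm (y side of carousel_front) to the front, -1.571 the right arm
- orange_center (a point): the pack to fetch, orange card and grey wheel: clear pack 56 mm wide (y), 104 tall (z, up), 22 thick (x) over its lower 75 mm; above, a 10 mm thick card header with a hang hole 28 wide x 22 tall (7 mm bar over it). 0.12 kg. Point: mid-pack, 52 mm above its underside; hole centre 34 mm and hole top 45 mm above the point, so a hanging pack's point is 41.5 mm below the prong's centre line
- blue1_center (a point): a blue-carded caster pack with black wheel (may be absent), same make and size as the orange one: point at its middle, 52 mm above its underside; x through its thickness, y across its width, z up
- blue2_center (a point): a blue-carded caster pack with black wheel (may be absent), same make and size as the orange one: point at its middle, 52 mm above its underside; x through its thickness, y across its width, z up
- blue3_center (a point): a blue-carded caster pack with black wheel (may be absent), same make and size as the orange one: point at its middle, 52 mm above its underside; x through its thickness, y across its width, z up
- green_front_center (a point): a green-carded pack hanging on the carousel's front arm at the start, same make; point at its middle
- green_back_center (a point): a green-carded pack hanging on the carousel's back arm at the start, same make; point at its middle
- green_left_center (a point): a green-carded pack hanging on the carousel's left arm at the start (the left or the right one is absent: that arm is the empty one), same make; point at its middle
- green_right_center (a point): a green-carded pack hanging on the carousel's right arm at the start (the left or the right one is absent: that arm is the empty one), same make; point at its middle
- tape_roll: roll of brown tape, 100 mm across, 48 mm tall, lying flat; origin under its centre. Leave it alone
- cutter: yellow box cutter, 175 mm long, lying flat; origin under its handle's middle. Leave it alone
- scanner: black and grey hand scanner, 150 mm long; origin under its middle. Leave it alone
- marker: red marker, 135 mm long, 18 mm thick, lying; origin under its middle. Leave it alone

How it is judged:
By the outcome, as a careful person would: the job done as asked, in the order asked, and still so for the second after the job is handed in, with the robot touching nothing.
Of green_left, green_right only 1 to 1 are there at a start; the rules pass over those that are not, and their reading is None.
Of blue1, blue2, blue3 only 2 to 3 are there at a start; the rules pass over those that are not, and their reading is None.
At some moment in a run one of spare_stand may be knocked a few centimetres aside while the robot is not near it.
It also fails if it takes over 210 s, if anything falls off the work surface, if the arm or the gripper's body presses on something with over 40 N, if the wrist force passes 120 N, or if a joint passes its speed limit or range.

## Robot

A 6-joint arm with a two-finger parallel gripper is mounted at the origin on the work surface. World frame = base frame: x ahead of the robot, y to its left, z up, the work surface at z = 0. Lengths are in m, angles in rad, forces in N, time in s.
With the tool pointing down it reaches from about 0.275 to 0.975 m from the base axis. Payload 8.4 kg.
Tool frame: the origin (TCP) lies midway between the tips of the shut fingers; the grasp point (between the pads) lies 19 mm behind it; z points along the fingers, y is the line along which they close (so a half turn about z gives the same grasp; the last joint's range is limited). The gripper opens to 92 mm and grips with 3 to 60 N. Pads are 20 mm wide; open, the fingers measure 128 mm over their backs; the gripper's body (75 mm by 189 mm) begins 69 mm behind the grasp point.
Start: joints at [1.23, 0.353, 1.633, -0, 1.155, -0.002], TCP at [0.208, 0.589, 0.215] pointing down, gripper open.
Joint ranges: [-2.63, 2.63], [-0.92, 2.1], [0.06, 2.66], [-1.3, 4.44], [0, 2.69], [-3.02, 3.02]. Speed limits (rad/s): [2.22, 2.22, 2.79, 3.14, 3.14, 3.14].

## Interface

Orientations are given as a unit quaternion [w, x, y, z].
In Python, from workcell import sense, imaging, job gives the robot as it stands. The module is installed in compiled form; this text tells all that it offers.
- The arm moves only by the shell command python3 -m creep 'ROWS' [FORCE]. ROWS is JSON, one flat list of numbers, 7 for each row, row after row: the turn, a rotation vector about the tool's x, y, z normalised to -1 to 1, where 1 is 10 degrees, then the shift along the tool's x, y, z normalised to -1 to 1, where 1 is 50 mm, then the closure in counts, from 0 (fully open) to 255 (shut). In form: [wx, wy, wz, tx, ty, tz, claw, wx, wy, wz, tx, ty, tz, claw, ...]. A call has 1 to 10 rows; each row shifts and turns the commanded pose from where the row before left it, along the tool's axes as they then stand; what a row does not reach is not made up. A row lasts 1/8 s, in which the tool goes at most 62.5 mm and 10.7 degrees, less where a joint would pass 70% of its speed; a pose out of reach is approached as far as the arm can. A call with a number of a shift or a turn outside -1 to 1 is refused whole. A call with a gripper value outside its range is refused whole. The fingers move at their own pace and stop on an object; FORCE is the grip in N (left out, the last holds). Time passes only in rows, so rows that do not move let the fingers close. It gives the time, the measured TCP pose, the force, the opening and the grip force at its end, in the units of the state.
- sense(): the state, without advancing time (a new reading comes with each control period).
- imaging.capture(name): name is "scene" or "side" or "wrist"; returns the picture (480x640x3 uint8, red, green, blue); there is no depth.
- imaging.camera_model(name): a dict with "K" (3x3 intrinsics, pixels), "view" (4x4, takes a point from world to camera coordinates). Camera axes: x right, y down, z forward; pixel columns grow to the right and rows downward; lengths in m; the calibration is good to about 2 mm. A picture is of the moment at which its call begins: read the wrist's pose just before it. camera_model takes no time and is no camera call; for the wrist camera it gives the pose at the moment of the call.
- job.job_done(): hands the job in; it is judged then, once.
The state is a dict: "time": time; "joint_positions": joint angles; "qd": joint speeds; "joint_efforts": joint torques, N m; "tcp_pos": TCP position; "eef_rot": TCP orientation; "wrist_force": force on the tool from outside, world axes, zero at the start; "wrist_torque": the same for the moment, N m; "grip_width": finger opening in m; "gripper_force": force on a finger pad.
Only numpy, scipy, OpenCV 4.12 (cv2) and the standard library are available. Lean on these libraries where they do the work, as an engineer would, in place of code of your own. Each camera call takes 0.05 s, during which the arm holds its last target. There are 200 camera calls.

## Working session

There is one attempt and no reset: what is moved stays moved. The work goes in short steps, Python scripts to look and compute and a shell command to move; the robot and the scene stay as the last step left them, time stands still between calls to the robot, and variables do not carry over. Pictures are saved under pics/ and viewed, at most 14 in all, crops included, and the job is handed in when it is done.

```bash
mkdir -p pics; python3 - <<'E'
from workcell import sense, imaging
import cv2,numpy as np
s=sense();print(s)
for n in("scene","side","wrist"):
    m=imaging.camera_model(n);print(n,np.round(m["K"],1).tolist(),np.round(m["view"],4).tolist())
    cv2.imwrite(f"pics/{n}0.png",imaging.capture(n)[...,::-1])
E
```

```text
{'time': 0.0, 'joint_positions': array([ 1.22961490e+00,  3.53643453e-01,  1.63412870e+00, -5.45269202e-06,
        1.15520887e+00, -2.39587260e-03]), 'qd': array([ 0.00053678,  0.00261074, -0.00138418, -0.00202385, -0.00011613,
        0.0008775 ]), 'joint_efforts': array([-3.07228293e-03, -5.93860960e+01, -3.34213543e+01,  6.94332551e-02,
        2.38611951e-02, -1.05214651e-04]), 'tcp_pos': array([0.20754603, 0.5890045 , 0.21386896]), 'eef_rot': array([-1.16210223e-04,  1.68582721e-01,  9.85687265e-01, -6.84391050e-04]), 'wrist_force': array([ 0.14525182, -0.39093156, -0.14061164]), 'wrist_torque': array([0.05090871, 0.02486128, 0.00541776]), 'gripper_force': 0.0, 'grip_width': 0.09209508933188876}
scene [[573.4, 0.0, 315.3], [0.0, 573.4, 236.0], [0.0, 0.0, 1.0]] [[-0.7569, 0.6536, 0.0054, 0.4203], [0.4556, 0.5336, -0.7125, -0.1036], [-0.4686, -0.5368, -0.7016, 1.9253], [0.0, 0.0, 0.0, 1.0]]
side [[455.4, 0.0, 318.1], [0.0, 455.4, 226.0], [0.0, 0.0, 1.0]] [[-0.9786, -0.2045, -0.0227, 0.5068], [-0.1053, 0.5926, -0.7985, 0.2166], [0.1768, -0.7791, -0.6015, 1.0013], [0.0, 0.0, 0.0, 1.0]]
wrist [[417.2, 0.0, 318.6], [0.0, 417.2, 244.6], [0.0, 0.0, 1.0]] [[0.3323, 0.9432, -0.0022, -0.623], [0.9046, -0.3181, 0.2836, -0.032], [0.2668, -0.0963, -0.9589, 0.3926], [0.0, 0.0, 0.0, 1.0]]
```

View pics/scene0.png

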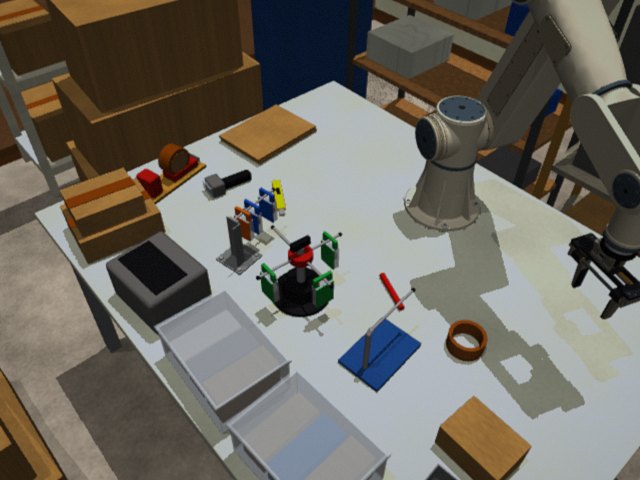

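View pics/side0.png

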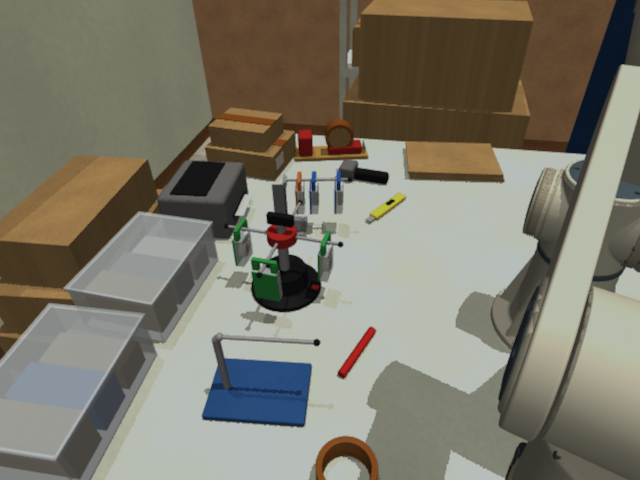

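The scene and side views show an orange pack and two blue packs on the stock hook, with scene orange at (243,222) and blues at (253,215) and (267,203). The carousel's right arm (-y) is empty, and the spare stand's ball is at scene (413,290) and side (317,342). I'll enlarge both views to get better pixel positions.

```bash
python3 - <<'E'
import cv2
a=cv2.imread("pics/scene0.png")[175:325,220:420];cv2.imwrite("pics/c1.png",cv2.resize(a,None,fx=4,fy=4,interpolation=cv2.INTER_CUBIC))
a=cv2.imread("pics/side0.png")[165:315,190:390];cv2.imwrite("pics/c2.png",cv2.resize(a,None,fx=4,fy=4,interpolation=cv2.INTER_CUBIC))
E
```

```text
(no output)
```

View pics/c1.png

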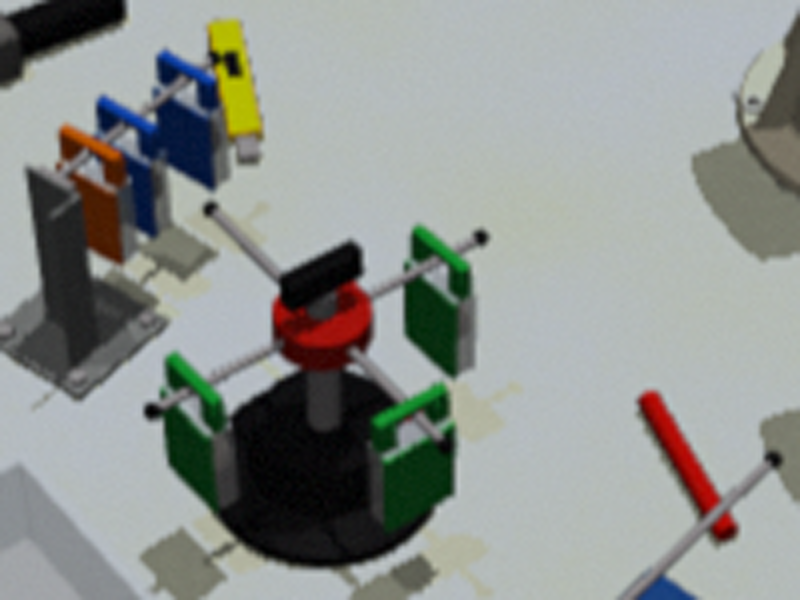

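View pics/c2.png

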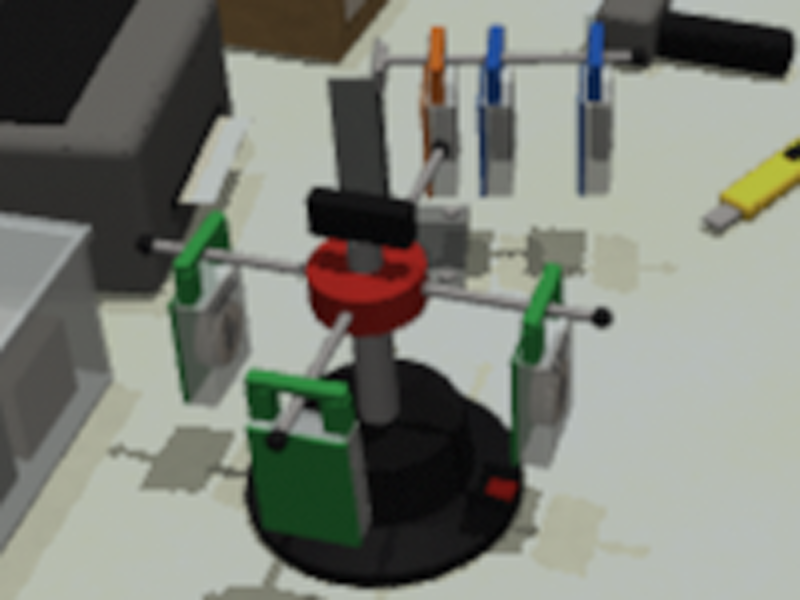

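The crops show the carousel balls at c1 (210,209), (482,237), (445,440) and (152,410), and at c2 (440,149), (602,317), (277,439) and (145,243). The stock ball is at c1 (216,58) and c2 (640,57). Next I'll triangulate these.

```bash
cat >h.py <<'E'
import numpy as np
from workcell import sense, imaging
from scipy.spatial.transform import Rotation as R
def cam(n):
    m=imaging.camera_model(n);return np.array(m["K"]),np.array(m["view"])
def ray(n,p,c=None):
    K,V=c or cam(n);d=V[:3,:3].T@np.linalg.inv(K)@[p[0],p[1],1];return -V[:3,:3].T@V[:3,3],d/np.linalg.norm(d)
def plane(n,p,z,c=None):
    o,d=ray(n,p,c);return o+d*(z-o[2])/d[2]
def tri(obs):
    A=0;b=0
    for n,p in obs:
        o,d=ray(n,p);P=np.eye(3)-np.outer(d,d);A=A+P;b=b+P@o
    return np.linalg.solve(A,b)
def proj(n,X,c=None):
    K,V=c or cam(n);x=K@(V[:3,:3]@X+V[:3,3]);return x[:2]/x[2]
E
python3 - <<'E'
from h import *
c1=lambda u,v:(220+u/4,175+v/4); c2=lambda u,v:(190+u/4,165+v/4)
for k,a,b in[("stock",c1(216,58),c2(640,57)),("stockroot",c1(66,178),c2(382,62)),("emp",c1(210,209),c2(440,149)),("fr",c1(482,237),c2(602,317)),("left",c1(445,440),c2(277,439)),("back",c1(152,410),c2(145,243)),
 ("spare",c1(773,459),(317,342)),("spareroot",(369,330),(219,338)),
 ("orTop",c1(92,138),c2(437,30)),("b1top",c1(128,111),c2(495,30)),("b2top",c1(187,67),c2(597,27)),("gripL",c1(283,295),c2(312,212)),("gripR",c1(358,250),c2(413,220))]:
    print(k,tri([("scene",a),("side",b)]).round(4),plane("scene",a,.16).round(4)[:2],plane("side",b,.16).round(4)[:2])
E
```

```text
stock [ 0.4853 -0.2734  0.1585] [ 0.487  -0.2711] [ 0.4849 -0.2721]
stockroot [ 0.6509 -0.2338  0.162 ] [ 0.6499 -0.2354] [ 0.6518 -0.2373]
emp [ 0.5903 -0.1453  0.1585] [ 0.5915 -0.1435] [ 0.5897 -0.1438]
fr [0.4647 0.0008 0.1602] [0.4651 0.0015] [ 0.4646 -0.0006]
left [0.609  0.1234 0.1604] [0.6084 0.1224] [0.6092 0.1239]
back [ 0.7348 -0.0196  0.1601] [ 0.735  -0.0193] [ 0.7349 -0.0203]
spare [0.4604 0.2681 0.1601] [0.4611 0.2692] [0.4603 0.2666]
spareroot [0.6317 0.2842 0.1547] [0.634  0.2851] [0.6293 0.29  ]
orTop [ 0.6178 -0.2466  0.1778] [ 0.6109 -0.2581] [ 0.6257 -0.2839]
b1top [ 0.5805 -0.254   0.1772] [ 0.5734 -0.2652] [ 0.5868 -0.2905]
b2top [ 0.5158 -0.2684  0.1761] [ 0.51   -0.2769] [ 0.5194 -0.3059]
gripL [ 0.6291 -0.0143  0.1996] [ 0.6057 -0.0447] [ 0.6484 -0.0664]
gripR [ 0.5696 -0.0086  0.2064] [ 0.539  -0.0447] [ 0.5878 -0.0691]
```

```bash
cat >>h.py <<'E'
def plan(xyz,yaw,straight=True):
    "turn (rows of 10deg along tool xyz) to the level, down-pointing pose with tool x at yaw deg; then shift in 50 mm units"
    s=sense();q=s["eef_rot"];r0=R.from_quat([q[1],q[2],q[3],q[0]])
    c,n=np.cos(np.radians(yaw)),np.sin(np.radians(yaw))
    r1=R.from_matrix(np.array([[c,n,0],[n,-c,0],[0,0,-1]]))
    print("tcp",s["tcp_pos"].round(4),"turn",((r0.inv()*r1).as_rotvec(degrees=True)/10).round(2),"shift",(r1.inv().apply(np.array(xyz)-s["tcp_pos"])/.05).round(2),"F",s["wrist_force"].round(1),"w",round(s["grip_width"],4))
E
python3 -c "
from h import *
plan([.514,-.267,.314],192.6)"; python3 -m creep '[0,0,0,0,0,-1,0, 0,0,0,0,0,-1,0]'
```

```text
tcp [0.2076 0.5891 0.214 ] turn [-0.01 -0.   -3.2 ] shift [ -2.25 -18.05  -2.  ] F [ 0.6 -0.2  0.1] w 0.0918
time: 0.4
tcp_pos: [0.2075, 0.5889, 0.315]
eef_rot: [-0.0, 0.169, 0.986, -0.001]
wrist_force: [-0.0, 0.9, -1.0]
grip_width: 0.0919
gripper_force: 0.0
```

```bash
python3 -m creep '[0,0,-0.8,0,0,0,0, 0,0,-0.8,0,0,0,0, 0,0,-0.8,0,0,0,0, 0,0,-0.8,0,0,0,0]' >/dev/null
python3 -m creep '[0,0,0,-0.11,-0.9,0,0, 0,0,0,-0.11,-0.9,0,0, 0,0,0,-0.11,-0.9,0,0, 0,0,0,-0.11,-0.9,0,0, 0,0,0,-0.11,-0.9,0,0, 0,0,0,-0.11,-0.9,0,0, 0,0,0,-0.11,-0.9,0,0, 0,0,0,-0.11,-0.9,0,0, 0,0,0,-0.11,-0.9,0,0, 0,0,0,-0.11,-0.9,0,0]' >/dev/null
python3 -m creep '[0,0,0,-0.11,-0.9,0,0, 0,0,0,-0.11,-0.9,0,0, 0,0,0,-0.11,-0.9,0,0, 0,0,0,-0.11,-0.9,0,0, 0,0,0,-0.11,-0.9,0,0, 0,0,0,-0.11,-0.9,0,0, 0,0,0,-0.11,-0.9,0,0, 0,0,0,-0.11,-0.9,0,0, 0,0,0,-0.11,-0.9,0,0, 0,0,0,-0.11,-0.9,0,0]' >/dev/null
python3 - <<'E'
from h import *
import cv2
plan([.514,-.267,.106],192.6)
c=cam("wrist");cv2.imwrite("pics/w1.png",imaging.capture("wrist")[...,::-1]);np.savez("w1",K=c[0],V=c[1])
u=np.array([.976,.218,0]);b=np.array([.4855,-.2728,.16])
for x in(0,.17):print(proj("wrist",b+u*x,c))
E
```

```text
tcp [ 0.5114 -0.2664  0.3143] turn [ 0. -0. -0.] shift [-0.05 -0.02  4.17] F [ 0.2 -0.   1. ] w 0.0918
[318.76222482 193.98436212]
[318.78817733 381.98733369]
```

View pics/w1.png

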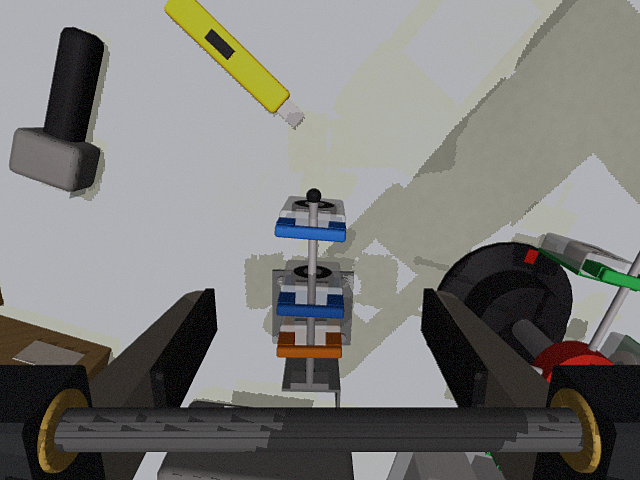

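The wrist view shows the stock ball at (314,195), the prong near its root at (311,380), and header centres at b2 (310,232), b1 (310,304) and orange (309,350). They sit near their predicted places.

```bash
python3 - <<'E'
from h import *
z=np.load("w1.npz");c=(z["K"],z["V"])
b=plane("",(314,195),.16,c);r=plane("",(311,380),.16,c);u=(r-b)/np.linalg.norm(r-b)
print(b,r,np.degrees(np.arctan2(u[1],u[0])))
for p in[(310.5,232),(310,304),(309,350)]:
    t=plane("",p,.1705,c);print(t.round(4),(t-b)@u-.08,(t-b)@[-u[1],u[0],0])
E
```

```text
[ 0.48709457 -0.27626747  0.16      ] [ 0.6509329  -0.24300653  0.16      ] 11.475702384339169
[ 0.5142 -0.273   0.1705] -0.05274848299610947 -0.0021705642320815816
[ 0.5739 -0.2604  0.1705] 0.008211562110301704 -0.0017436696307725139
[ 0.6156 -0.2523  0.1705] 0.05068219072134454 -0.0020233776579937947
```

```bash
python3 -c "
from h import *
plan([.514,-.2705,.106],192)"
```

```text
tcp [ 0.5129 -0.2708  0.314 ] turn [-0.02 -0.    0.05] shift [-0.02  0.    4.16] F [ 0.4 -2.6 -0.1] w 0.0921
```

```bash
cat >>h.py <<'E'
import cv2
def blobs(img,lo,hi,amin=60):
    m=cv2.inRange(cv2.cvtColor(img,cv2.COLOR_RGB2HSV),lo,hi)
    n,_,st,ce=cv2.connectedComponentsWithStats(m)
    return [(st[i].tolist(),ce[i].round(1).tolist()) for i in range(1,n) if st[i][4]>=amin]
E
python3 - <<'E'
from h import *
c=cam("wrist");im=imaging.capture("wrist")
for lo,hi in[((100,140,60),(125,255,255)),((5,150,100),(16,255,255))]:
  for st,ce in blobs(im,lo,hi):
    if st[4]>250:
        print(st,ce,plane("",(st[0]+st[2]/2,ce[1]),.1705,c).round(4))
E
```

```text
[281, 217, 72, 25, 1095] [316.7, 230.4] [ 0.5134 -0.2732  0.1705]
[283, 292, 67, 26, 1025] [316.1, 307.6] [ 0.5773 -0.2595  0.1705]
[283, 347, 65, 11, 641] [315.0, 352.0] [ 0.6177 -0.2514  0.1705]
```

```bash
python3 -m creep '[0,0,0.05,0,0,0.9,0, 0,0,0,0,0,0.9,0, 0,0,0,0,0,0.9,0, 0,0,0,0,0,0.9,0, 0,0,0,0,0,0.56,0, 0,0,0,0,0,0,0]'; python3 -m creep '[0,0,0,0,0,0,150, 0,0,0,0,0,0,255, 0,0,0,0,0,0,255, 0,0,0,0,0,0,255, 0,0,0,0,0,0,255]' 15
```

```text
time: 4.25
tcp_pos: [0.5095, -0.2635, 0.1046]
eef_rot: [-0.002, -0.105, 0.994, 0.001]
wrist_force: [-0.0, 0.1, 0.5]
grip_width: 0.0917
gripper_force: 0.0
time: 4.88
tcp_pos: [0.5117, -0.2652, 0.1073]
eef_rot: [0.001, -0.105, 0.994, -0.0]
wrist_force: [-1.3, 0.5, 7.3]
grip_width: 0.0564
gripper_force: 14.9
```

```bash
python3 -m creep '[0,0,0,0,0,-0.15,255]'; python3 -m creep '[0,0,0,0,0,0,255, 0,0,0,0,0,0,255]'; python3 -c "
from h import *
plan([.514,-.2705,.106],192)
for i in range(3): imaging.capture('wrist'); print(sense()['tcp_pos'])
cv2.imwrite('pics/w2.png',imaging.capture('wrist')[...,::-1])"
```

```text
time: 5.0
tcp_pos: [0.5106, -0.2645, 0.1138]
eef_rot: [-0.001, -0.105, 0.994, 0.0]
wrist_force: [0.3, 0.2, -1.6]
grip_width: 0.0568
gripper_force: 14.9
time: 5.25
tcp_pos: [0.511, -0.2648, 0.1139]
eef_rot: [-0.0, -0.105, 0.994, 0.0]
wrist_force: [-0.1, 0.8, -1.2]
grip_width: 0.0563
gripper_force: 14.9
tcp [ 0.511  -0.2648  0.1139] turn [ 0.   -0.    0.01] shift [-0.04 -0.12  0.16] F [-0.1  0.8 -1.2] w 0.0563
[ 0.51098768 -0.26476067  0.11384879]
[ 0.51100416 -0.26478348  0.11382083]
[ 0.51101554 -0.26479023  0.11379693]
```

View pics/w2.png

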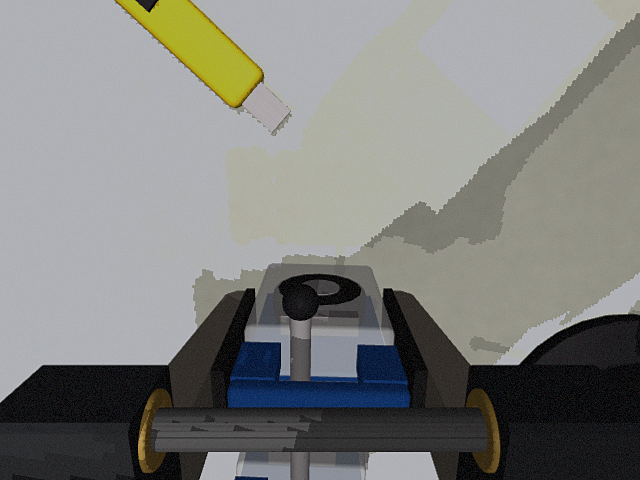

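The pack is in the grip. The prong shows at column 300 and the hole's centre at about 320, so the prong sits 6 mm off to -y. I'll centre the hole on it, then withdraw.

```bash
python3 -m creep '[0,0,0,0,-0.12,-0.02,255, 0,0,0,0,0,0,255]'; python3 -c "
from h import *
plan([.4435,-.285,.115],192)"
```

```text
time: 5.7
tcp_pos: [0.5128, -0.2714, 0.1152]
eef_rot: [0.0, -0.105, 0.994, -0.0]
wrist_force: [0.1, 0.4, -1.7]
grip_width: 0.0562
gripper_force: 14.9
tcp [ 0.5128 -0.2714  0.1152] turn [-0.    0.    0.01] shift [1.41 0.02 0.  ] F [ 0.1  0.4 -1.7] w 0.0562
```

```bash
python3 -m creep '[0,0,0,0.3,0,0,255, 0,0,0,0.4,0,0,255, 0,0,0,0.4,0,0,255, 0,0,0,0.4,0.02,0,255, 0,0,0,0,0,0,255]'; python3 -m creep '[0,0,0,0,0,-0.9,255, 0,0,0,0,0,-0.9,255, 0,0,0,0,0,-0.9,255, 0,0,0,0,0,-0.9,255, 0,0,0,0,0,0,255]'; python3 - <<'E'
from h import *
for n in("scene","side"):
    im=imaging.capture(n);cv2.imwrite(f"pics/{n}1.png",im[...,::-1])
    print(n,[b for b in blobs(im,(100,120,40),(125,255,255),30)])
a=cv2.imread("pics/side1.png")[150:450,190:590];cv2.imwrite("pics/c3.png",cv2.resize(a,(800,600)))
a=cv2.imread("pics/scene1.png")[250:400,320:520];cv2.imwrite("pics/c4.png",cv2.resize(a,(800,600)))
E
```

```text
time: 6.32
tcp_pos: [0.437, -0.2857, 0.1152]
eef_rot: [-0.0, -0.104, 0.995, 0.0]
wrist_force: [0.5, -1.0, -1.1]
grip_width: 0.0562
gripper_force: 14.9
time: 6.95
tcp_pos: [0.441, -0.2866, 0.2989]
eef_rot: [0.003, -0.105, 0.994, -0.002]
wrist_force: [-0.1, 0.8, -1.4]
grip_width: 0.0564
gripper_force: 14.9
scene [([251, 0, 9, 12, 51], [254.2, 5.0]), ([520, 0, 51, 48, 1826], [542.9, 20.4]), ([574, 0, 19, 30, 248], [583.0, 13.3]), ([252, 13, 7, 16, 47], [254.7, 20.1]), ([356, 12, 15, 42, 379], [362.5, 33.3]), ([254, 29, 11, 58, 250], [258.9, 53.6]), ([291, 30, 57, 68, 2333], [320.3, 61.9]), ([354, 66, 13, 30, 288], [359.7, 80.5]), ([508, 76, 37, 58, 1360], [524.4, 103.2]), ([545, 87, 17, 29, 209], [553.6, 100.4]), ([271, 122, 17, 38, 400], [278.9, 142.3]), ([244, 200, 16, 15, 86], [251.7, 206.0]), ([251, 214, 8, 20, 90], [255.0, 223.3]), ([339, 319, 82, 72, 2821], [380.0, 354.2])]
side [([364, 117, 4, 33, 71], [365.7, 132.3]), ([312, 172, 3, 19, 53], [313.0, 181.3]), ([203, 359, 108, 67, 5788], [260.2, 392.8])]
```

View pics/c3.png

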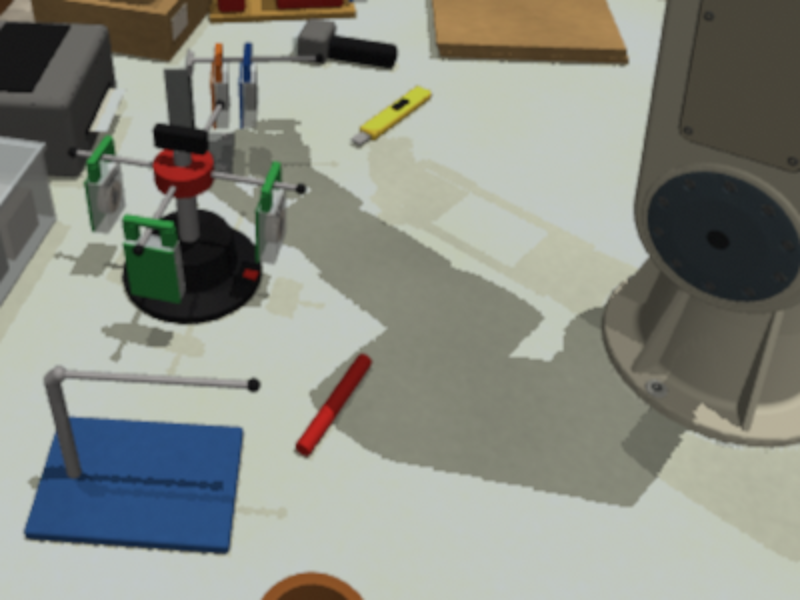

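View pics/c4.png

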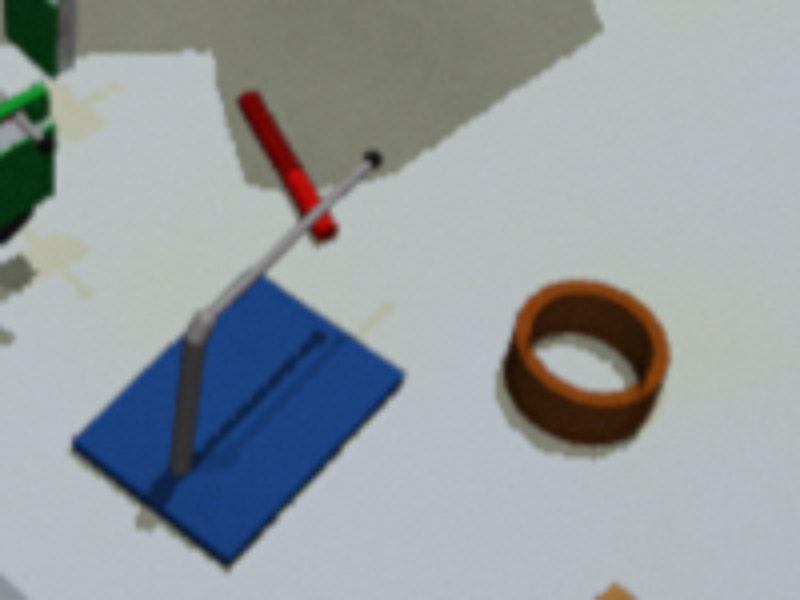

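The spare stand is empty: its ball is at scene (413,290) and side (316.5,342). The foot's corners in c4 are (75,440), (228,562), (403,375) and (258,275).

```bash
cat >>h.py <<'E'
def foot(n,im=None):
    "blue foot of the spare stand: rectangle centre, long-axis angle, size, from its blue mask on its top plane"
    im=imaging.capture(n) if im is None else im
    m=cv2.inRange(cv2.cvtColor(im,cv2.COLOR_RGB2HSV),(100,110,30),(125,255,255))
    m[:300]=0
    c=max(cv2.findContours(m,0,1)[0],key=cv2.contourArea)
    P=np.array([plane(n,p[0],.010)[:2] for p in cv2.convexHull(c)]).astype(np.float32)
    (x,y),(w,h),a=cv2.minAreaRect(P)
    if w<h:w,h,a=h,w,a-90
    return np.round([x,y,(a+90)%180-90,w,h],4)
E
python3 - <<'E'
from h import *
for n in("scene","side"):print(n,foot(n,cv2.imread(f"pics/{n}1.png")[...,::-1]))
b=tri([("scene",(413.25,289.75)),("side",(316.5,342))])
for n,p,q in[("scene",(413.25,289.75),(373.75,327.5)),("side",(316.5,342),(223,338))]:
    A,B=plane(n,p,.16),plane(n,q,.16);d=B-A;print(n,A,B,np.degrees(np.arctan2(d[1],d[0])))
P=[plane("scene",(320+u/4,250+v/4),.014) for u,v in[(75,440),(228,562),(403,375),(258,275)]]
for i,j in((1,2),(0,3)):
    d=P[i]-P[j];print(np.degrees(np.arctan2(d[1],d[0])),np.linalg.norm(d))
print(b)
E
```

```text
scene [0.577  0.2818 6.4706 0.1916 0.13  ]
side [0.5752 0.282  6.6768 0.1889 0.1328]
scene [0.46105635 0.26922455 0.16      ] [0.62022733 0.2873096  0.16      ] 6.4821665088969835
side [0.46113203 0.26678401 0.16      ] [0.62240448 0.28865968 0.16      ] 7.724693129146204
6.8578190715421465 0.18699262356865923
4.911560028868021 0.18481445020271792
[0.46109278 0.26866297 0.16091556]
```

```bash
python3 -c "
from h import *
plan([.5025,.172,.30],186.6)"
```

```text
tcp [ 0.439  -0.2854  0.295 ] turn [-0.    0.    0.55] shift [-2.31  8.94 -0.1 ] F [-1.2 -0.  -2.3] w 0.0561
```

```bash
python3 -m creep '[0,0,0.55,0,0,-0.1,255, 0,0,0,-0.25,0.89,0,255, 0,0,0,-0.25,0.9,0,255, 0,0,0,-0.25,0.9,0,255, 0,0,0,-0.25,0.9,0,255, 0,0,0,-0.25,0.9,0,255, 0,0,0,-0.25,0.9,0,255, 0,0,0,-0.25,0.9,0,255, 0,0,0,-0.25,0.9,0,255, 0,0,0,-0.25,0.9,0,255]'; python3 -m creep '[0,0,0,0,0.9,0,255, 0,0,0,0,0,0,255, 0,0,0,0,0,0,255, 0,0,0,0,0,0,255]'; cat >>h.py <<'E'
def ball(guess,n="wrist",win=45):
    "dark ball near its expected place: world point at z .16"
    sense();c=cam(n);im=imaging.capture(n);g=proj(n,np.array([*guess,.16]),c)
    x0,y0=(np.maximum(g-win,0)).astype(int);cr=im[y0:y0+2*win,x0:x0+2*win]
    m=(cr.max(2)<60).astype(np.uint8);k,_,st,ce=cv2.connectedComponentsWithStats(m)
    out=[]
    for i in range(1,k):
        if 25<st[i][4]<900 and max(st[i][2:4])<2*min(st[i][2:4]):out.append((st[i][2:].tolist(),(ce[i]+[x0,y0]).round(1).tolist(),plane(n,ce[i]+[x0,y0],.16,c).round(4)[:2].tolist()))
    print("guess px",g.round(1),out);return im
E
python3 -c "
from h import *
im=ball((.461,.268));cv2.imwrite('pics/w3.png',im[...,::-1])
plan([.426,.264,.30],186.6)"
```

```text
time: 8.3
tcp_pos: [0.5035, 0.1307, 0.2981]
eef_rot: [-0.001, -0.058, 0.998, -0.0]
wrist_force: [0.9, -0.5, -1.5]
grip_width: 0.0563
gripper_force: 14.9
time: 8.8
tcp_pos: [0.499, 0.1728, 0.2995]
eef_rot: [-0.0, -0.057, 0.998, -0.0]
wrist_force: [-0.4, -1.1, -1.2]
grip_width: 0.056
gripper_force: 14.9
guess px [452. 197.] [([16, 14, 186], [448.7, 196.7], [0.4611, 0.2655])]
tcp [0.4991 0.1728 0.2997] turn [-0.   -0.   -0.01] shift [ 1.24  1.98 -0.01] F [-0.9  0.4 -1.8] w 0.0562
```

```bash
python3 -m creep '[0,0,0,0.62,0.64,0,255, 0,0,0,0.62,0.64,0,255, 0,0,0,0,0.65,0,255, 0,0,0,0,0,0.8,255, 0,0,0,0,0,0.8,255, 0,0,0,0,0,0.8,255, 0,0,0,0,0,0.8,255, 0,0,0,0,0,0,255, 0,0,0,0,0,0,255, 0,0,0,0,0,0,255]'; python3 -c "
from h import *
plan([.426,.2615,.115],186.6)
plan([.5802,.2793,.115],186.6)"
```

```text
time: 10.1
tcp_pos: [0.4277, 0.2632, 0.1419]
eef_rot: [0.001, -0.057, 0.998, 0.001]
wrist_force: [0.5, -0.4, -2.1]
grip_width: 0.0561
gripper_force: 14.9
tcp [0.4277 0.2632 0.1419] turn [ 0.01  0.02 -0.  ] shift [ 0.04 -0.03  0.54] F [ 0.5 -0.4 -2.1] w 0.0561
tcp [0.4277 0.2632 0.1419] turn [ 0.01  0.02 -0.  ] shift [-3.07 -0.03  0.54] F [ 0.5 -0.4 -2.1] w 0.0561
```

```bash
python3 -m creep '[0,0,0,0.04,-0.03,0.54,255, 0,0,0,0,0,0,255, 0,0,0,0,0,0,255]'; python3 -c "
from h import *
plan([.5802,.2793,.115],186.6)"
```

```text
time: 10.48
tcp_pos: [0.4253, 0.2613, 0.1143]
eef_rot: [0.001, -0.057, 0.998, 0.0]
wrist_force: [0.6, 0.2, -1.9]
grip_width: 0.0563
gripper_force: 14.9
tcp [0.4253 0.2613 0.1143] turn [ 0.    0.01 -0.  ] shift [-3.12  0.   -0.01] F [ 0.6  0.2 -1.9] w 0.0563
```

```bash
python3 -m creep '[0,0,0,-0.4,0,-0.01,255, 0,0,0,-0.4,0,0,255, 0,0,0,-0.4,0,0,255, 0,0,0,0,0,0,255]'; python3 -m creep '[0,0,0,-0.4,0,0,255, 0,0,0,-0.4,0,0,255, 0,0,0,-0.4,0,0,255, 0,0,0,-0.4,0,0,255, 0,0,0,-0.32,0,0,255, 0,0,0,0,0,0,255, 0,0,0,0,0,0,255]';python3 -c "
from h import *
cv2.imwrite('pics/w4.png',imaging.capture('wrist')[...,::-1])
plan([.5802,.2793,.115],186.6)"
```

```text
time: 10.98
tcp_pos: [0.486, 0.2684, 0.1148]
eef_rot: [0.001, -0.057, 0.998, 0.001]
wrist_force: [0.3, -0.4, -1.6]
grip_width: 0.0562
gripper_force: 14.9
time: 11.85
tcp_pos: [0.5787, 0.2787, 0.1135]
eef_rot: [-0.0, -0.057, 0.998, -0.0]
wrist_force: [0.6, -0.2, -1.1]
grip_width: 0.0562
gripper_force: 14.9
tcp [0.5787 0.2787 0.1135] turn [-0.   -0.01 -0.  ] shift [-0.03  0.01 -0.03] F [ 0.7 -0.  -0.6] w 0.0562
```

View pics/w4.png

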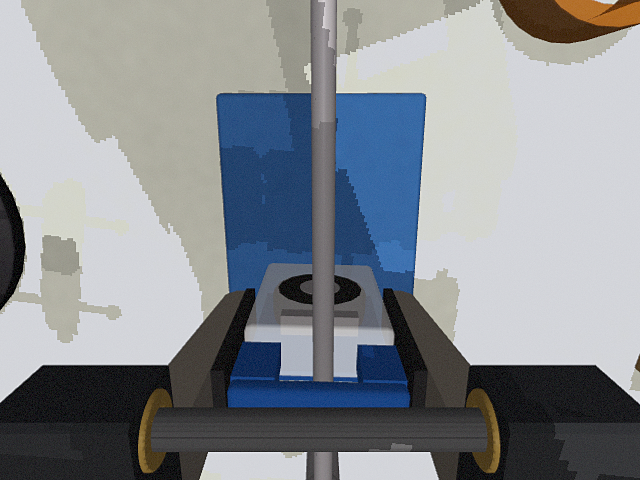

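The pack is threaded on the spare prong, with the prong at column 325 in a hole centred at 319. Next I lower it, release, and go back for the second blue pack.

```bash
python3 -m creep '[0,0,0,0,0,0.11,255, 0,0,0,0,0,0,255, 0,0,0,0,0,0,120, 0,0,0,0,0,0,60, 0,0,0,0,0,0,0, 0,0,0,0,0,0,0]';python3 -m creep '[0,0,0,0,0,-0.5,0, 0,0,0,0,0,-1,0, 0,0,0,0,0,-1,0, 0,0,0,0,0,-1,0, 0,0,0,0,0,-0.4,0, 0,0,0,0,0,0,0]';python3 -c "
from h import *
plan([.574,-.257,.30],192)"
```

```text
time: 12.65
tcp_pos: [0.5797, 0.2789, 0.1082]
eef_rot: [0.0, -0.057, 0.998, 0.0]
wrist_force: [1.0, -0.8, -0.4]
grip_width: 0.0837
gripper_force: 0.0
time: 13.4
tcp_pos: [0.5804, 0.2792, 0.305]
eef_rot: [0.002, -0.057, 0.998, 0.001]
wrist_force: [-0.2, 1.3, -0.7]
grip_width: 0.0918
gripper_force: 0.0
tcp [0.5804 0.2792 0.305 ] turn [ 0.01  0.02 -0.54] shift [  2.36 -10.46   0.1 ] F [-0.2  1.3 -0.7] w 0.0918
```

```bash
python3 -m creep '[0,0,-0.54,0,0,0,0, 0,0,0,0.21,-0.95,0,0, 0,0,0,0.21,-0.95,0,0, 0,0,0,0.21,-0.95,0,0, 0,0,0,0.21,-0.95,0,0, 0,0,0,0.21,-0.95,0,0, 0,0,0,0.21,-0.95,0,0, 0,0,0,0.21,-0.95,0,0, 0,0,0,0.21,-0.95,0,0, 0,0,0,0.21,-0.95,0,0]' >/dev/null; python3 -m creep '[0,0,0,0.21,-0.95,0,0, 0,0,0,0.21,-0.95,0,0, 0,0,0,0,0,0,0, 0,0,0,0,0,0,0, 0,0,0,0,0,0,0]'
python3 - <<'E'
from h import *
c=cam("wrist");im=imaging.capture("wrist")
for lo,hi in[((100,140,60),(125,255,255)),((5,150,100),(16,255,255))]:
  for st,ce in blobs(im,lo,hi):
    if st[4]>250:
        print(st,ce,plane("",(st[0]+st[2]/2,ce[1]),.1705,c).round(4))
plan([.573,-.2577,.106],192)
E
```

```text
time: 15.28
tcp_pos: [0.5751, -0.2549, 0.3025]
eef_rot: [-0.0, -0.105, 0.994, 0.0]
wrist_force: [-0.2, 0.4, 0.2]
grip_width: 0.0919
gripper_force: 0.0
[276, 225, 74, 23, 1209] [312.9, 237.7] [ 0.5786 -0.2592  0.1705]
[277, 279, 71, 15, 797] [311.8, 286.9] [ 0.6176 -0.2514  0.1705]
tcp [ 0.5752 -0.255   0.3028] turn [ 0.   -0.    0.01] shift [ 0.06 -0.04  3.94] F [0.7 0.3 0.3] w 0.0917
```

```bash
python3 -m creep '[0,0,0,0,-0.04,0.9,0, 0,0,0,0,0,0.9,0, 0,0,0,0,0,0.9,0, 0,0,0,0,0,0.9,0, 0,0,0,0,0,0.3,0, 0,0,0,0,0,0,0, 0,0,0,0,0,0,0]';python3 -c "
from h import *
plan([.576,-.257,.106],192)"
```

```text
time: 16.2
tcp_pos: [0.5769, -0.2585, 0.11]
eef_rot: [0.001, -0.105, 0.995, -0.001]
wrist_force: [-0.2, -0.0, 1.1]
grip_width: 0.0918
gripper_force: 0.0
tcp [ 0.5769 -0.2585  0.11  ] turn [-0.01  0.01  0.  ] shift [0.01 0.03 0.08] F [-0.2 -0.   1.1] w 0.0918
```

```bash
python3 -m creep '[0,0,0,0,0.03,0.07,0, 0,0,0,0,0,0,150, 0,0,0,0,0,0,255, 0,0,0,0,0,0,255, 0,0,0,0,0,0,255, 0,0,0,0,0,0,255]' 15;python3 -m creep '[0,0,0,0,0,-0.15,255, 0,0,0,0,0,0,255, 0,0,0,0,0,0,255]';python3 -c "
from h import *
plan([.4435,-.285,.115],192)"
```

```text
time: 16.95
tcp_pos: [0.5754, -0.2568, 0.1047]
eef_rot: [0.0, -0.104, 0.995, -0.0]
wrist_force: [0.8, -0.0, 0.2]
grip_width: 0.0564
gripper_force: 14.9
time: 17.32
tcp_pos: [0.5752, -0.2567, 0.1122]
eef_rot: [0.0, -0.104, 0.995, -0.0]
wrist_force: [0.4, 0.4, -1.2]
grip_width: 0.0561
gripper_force: 14.9
tcp [ 0.5752 -0.2567  0.1122] turn [-0.  0. -0.] shift [ 2.7  -0.01 -0.06] F [ 0.4  0.4 -1.2] w 0.0561
```

```bash
python3 -m creep '[0,0,0,0.4,0,0,255, 0,0,0,0.4,0,0,255, 0,0,0,0.4,0,0,255, 0,0,0,0.4,0,0,255, 0,0,0,0.4,0,0,255, 0,0,0,0.4,0,0,255, 0,0,0,0.3,0,0,255, 0,0,0,0,0,0,255, 0,0,0,0,0,0,255]'; python3 -m creep '[0,0,0,0,0,-0.9,255, 0,0,0,0,0,-0.9,255, 0,0,0,0,0,-0.9,255, 0,0,0,0,0,-1,255, 0,0,0,0,0,0,255]'; python3 - <<'E'
from h import *
plan([.5025,.172,.30],186.6)
for n in("scene","side"):print(n,foot(n))
E
```

```text
time: 18.45
tcp_pos: [0.4438, -0.285, 0.1123]
eef_rot: [0.0, -0.104, 0.995, -0.0]
wrist_force: [-0.6, 0.9, -1.2]
grip_width: 0.0561
gripper_force: 14.9
time: 19.08
tcp_pos: [0.4458, -0.2858, 0.3012]
eef_rot: [0.003, -0.105, 0.994, -0.002]
wrist_force: [0.4, -0.3, -1.7]
grip_width: 0.0563
gripper_force: 14.9
tcp [ 0.4458 -0.2858  0.3012] turn [-0.03  0.03  0.54] shift [-2.18  8.97  0.02] F [ 0.4 -0.3 -1.7] w 0.0563
scene [0.5729 0.2656 6.8601 0.2034 0.1614]
side [0.5755 0.2794 6.5566 0.1888 0.1383]
```

```bash
python3 -m creep '[0,0,0.54,0,0,0,255, 0,0,0,-0.22,0.9,0,255, 0,0,0,-0.22,0.9,0,255, 0,0,0,-0.22,0.9,0,255, 0,0,0,-0.22,0.9,0,255, 0,0,0,-0.22,0.9,0,255, 0,0,0,-0.22,0.9,0,255, 0,0,0,-0.22,0.9,0,255, 0,0,0,-0.22,0.9,0,255, 0,0,0,-0.22,0.9,0,255]'>/dev/null; python3 -m creep '[0,0,0,-0.2,0.9,0,255, 0,0,0,0,0,0,255, 0,0,0,0,0,0,255, 0,0,0,0,0,0,255]'; python3 -c "
from h import *
im=ball((.461,.2655));cv2.imwrite('pics/w5.png',im[...,::-1])
plan([.426,.2615,.30],186.6)"
```

```text
time: 20.92
tcp_pos: [0.4996, 0.1737, 0.2965]
eef_rot: [-0.001, -0.057, 0.998, -0.0]
wrist_force: [-0.7, -1.2, -1.4]
grip_width: 0.0562
gripper_force: 14.9
guess px [448.9 196.5] [([17, 14, 187], [448.9, 196.7], [0.4611, 0.2655])]
tcp [0.4997 0.1737 0.2967] turn [-0.   -0.   -0.01] shift [ 1.26  1.91 -0.07] F [ 0.  -1.2 -1.5] w 0.0564
```

```bash
python3 -m creep '[0,0,0,0.63,0.64,0,255, 0,0,0,0.63,0.64,0,255, 0,0,0,0,0.63,0,255, 0,0,0,0,0,0.8,255, 0,0,0,0,0,0.8,255, 0,0,0,0,0,0.8,255, 0,0,0,0,0,0.8,255, 0,0,0,0,0,0.4,255, 0,0,0,0,0,0,255, 0,0,0,0,0,0,255]'; python3 -c "
from h import *
plan([.426,.2615,.113],186.6)
plan([.5305,.2735,.113],186.6)"
```

```text
time: 22.22
tcp_pos: [0.4271, 0.2623, 0.118]
eef_rot: [0.001, -0.057, 0.998, 0.0]
wrist_force: [0.9, 0.2, -0.6]
grip_width: 0.056
gripper_force: 14.9
tcp [0.4271 0.2623 0.118 ] turn [ 0.    0.01 -0.01] shift [ 0.02 -0.01  0.1 ] F [ 0.9  0.2 -0.6] w 0.056
tcp [0.4271 0.2623 0.118 ] turn [ 0.    0.01 -0.01] shift [-2.08 -0.02  0.1 ] F [ 0.9  0.2 -0.6] w 0.056
```

```bash
python3 -m creep '[0,0,0,0,-0.01,0.1,255, 0,0,0,0,0,0,255, 0,0,0,0,0,0,255, 0,0,0,-0.4,0,0,255, 0,0,0,-0.4,0,0,255, 0,0,0,-0.4,0,0,255, 0,0,0,-0.4,0,0,255, 0,0,0,-0.45,0,0,255, 0,0,0,0,0,0,255, 0,0,0,0,0,0,255]'; python3 -c "
from h import *
cv2.imwrite('pics/w6.png',imaging.capture('wrist')[...,::-1])
plan([.5305,.2735,.113],186.6)"
```

```text
time: 23.48
tcp_pos: [0.5272, 0.2734, 0.1119]
eef_rot: [-0.001, -0.057, 0.998, -0.0]
wrist_force: [0.1, 0.5, -1.2]
grip_width: 0.0563
gripper_force: 14.9
tcp [0.5271 0.2735 0.1119] turn [-0.   -0.01 -0.  ] shift [-0.07 -0.01 -0.02] F [-0.2 -1.4 -1.4] w 0.0562
```

```bash
python3 -m creep '[0,0,0,0,0,0.13,255, 0,0,0,0,0,0,255, 0,0,0,0,0,0,120, 0,0,0,0,0,0,60, 0,0,0,0,0,0,0, 0,0,0,0,0,0,0]';python3 -m creep '[0,0,0,0,0,-0.5,0, 0,0,0,0,0,-1,0, 0,0,0,0,0,-1,0, 0,0,0,0,0,-1,0, 0,0,0,0,0,-0.4,0, 0,0,0,0,0,0,0, 0,0,0,0,0,0,0]';python3 - <<'E'
from h import *
c=cam("wrist");im=imaging.capture("wrist")
for st,ce in blobs(im,(100,140,60),(125,255,255)):print(st,ce,plane("",(st[0]+st[2]/2,ce[1]),.1705,c).round(4))
cv2.imwrite('pics/w7.png',im[...,::-1])
plan([.5997,-.0102,.30],175.9)
E
```

```text
time: 24.28
tcp_pos: [0.5283, 0.2737, 0.1057]
eef_rot: [0.0, -0.057, 0.998, 0.0]
wrist_force: [0.4, -0.2, 0.8]
grip_width: 0.0839
gripper_force: 0.0
time: 25.15
tcp_pos: [0.5276, 0.2733, 0.2993]
eef_rot: [-0.001, -0.057, 0.998, -0.0]
wrist_force: [0.4, -0.1, 0.4]
grip_width: 0.0922
gripper_force: 0.0
[260, 155, 120, 161, 13176] [319.7, 230.5] [0.5238 0.273  0.1705]
tcp [0.5275 0.2733 0.2989] turn [-0.01 -0.01  1.07] shift [-1.85 -5.55 -0.02] F [-0.4  0.2  0.8] w 0.0918
```

View pics/w7.png

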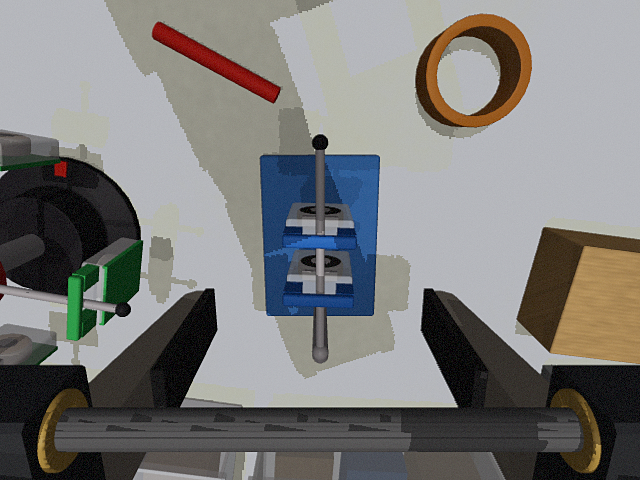

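Both blue packs hang on the spare prong, with headers at rows 241 and 299 and the ball at (320,142). Next is the carousel grip.

```bash
python3 -m creep '[0,0,0.55,0,0,0,0, 0,0,0.54,0,0,0,0, 0,0,0,-0.31,-0.93,0,0, 0,0,0,-0.31,-0.93,0,0, 0,0,0,-0.31,-0.93,0,0, 0,0,0,-0.31,-0.93,0,0, 0,0,0,-0.31,-0.93,0,0, 0,0,0,-0.3,-0.93,0,0, 0,0,0,0,0,0,0, 0,0,0,0,0,0,0]' >/dev/null;python3 - <<'E'
from h import *
c=cam("wrist");im=imaging.capture("wrist");cv2.imwrite('pics/w8.png',im[...,::-1])
for lo,hi in [((0,150,60),(5,255,255)),((174,150,60),(180,255,255))]:
  for st,ce in blobs(im,lo,hi,200):print(st,ce,plane("",ce,.172,c).round(4))
for b in [(.4647,-.0015),(.5903,-.1465),(.609,.121)]:ball(b)
g=im[150:300,230:420];m=(g.max(2)<45).astype(np.uint8);k,_,st,ce=cv2.connectedComponentsWithStats(m)
for i in range(1,k):
  if st[i][4]>200:print("dark",st[i],ce[i]+[230,150],plane("",ce[i]+[230,150],.216,c).round(4))
plan([.5997,-.0135,.188],175.9)
print(sense()["joint_positions"].round(2))
E
```

```text
[485, 0, 58, 17, 495] [520.4, 5.1] [0.4568 0.1274 0.172 ]
[273, 188, 91, 91, 4211] [318.3, 232.5] [ 0.5962 -0.0122  0.172 ]
guess px [318.7  39.1] [([17, 17, 232], [317.0, 40.3], [0.4654, -0.0027])]
guess px [142.6 233.2] [([14, 15, 161], [140.3, 233.8], [0.5906, -0.1483])]
guess px [491.3 231.5] [([14, 14, 151], [493.6, 233.3], [0.6106, 0.1229])]
dark [  13    0   71   80 3375] [274.35703704 181.87111111] [ 0.551  -0.0354  0.216 ]
dark [  93    0   72   80 4157] [361.54510464 183.58936733] [0.5561 0.0173 0.216 ]
dark [  76   54   25   94 1930] [318.2761658  248.05958549] [ 0.5949 -0.012   0.216 ]
tcp [ 0.5992 -0.0103  0.3004] turn [ 0.   -0.   -0.01] shift [-0.01 -0.06  2.25] F [ 0.2 -0.2 -0.2] w 0.0918
[-0.02  0.24  1.59  0.    1.31 -1.52]
```

View pics/w8.png

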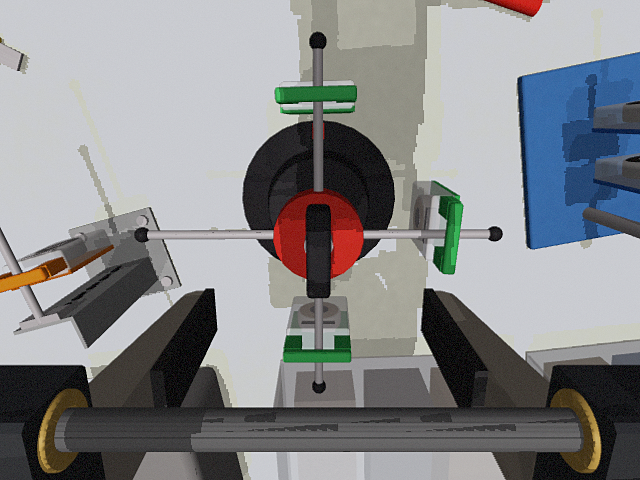

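```bash
python3 -m creep '[0,0,0,-0.01,-0.04,0.6,0, 0,0,0,0,0,0.6,0, 0,0,0,0,0,0.6,0, 0,0,0,0,0,0.42,60, 0,0,0,0,0,0,120, 0,0,0,0,0,0,120]';python3 -m creep '[0,0,0,0,0,0,255, 0,0,0,0,0,0,255, 0,0,0,0,0,0,255, 0,0,0,0,0,0,255, 0,0,0,0,0,0,255]' 30; python3 -c "
from h import *
plan([.5997,-.0125,.188],175.9)"
```

```text
time: 27.4
tcp_pos: [0.6003, -0.013, 0.1906]
eef_rot: [0.001, 0.037, 0.999, 0.0]
wrist_force: [0.1, -0.1, 0.7]
grip_width: 0.0637
gripper_force: 0.0
time: 28.02
tcp_pos: [0.6, -0.0118, 0.1897]
eef_rot: [0.0, 0.038, 0.999, 0.002]
wrist_force: [0.9, 7.9, 0.4]
grip_width: 0.0171
gripper_force: 30.0
tcp [ 0.6    -0.0118  0.1897] turn [ 0.02  0.   -0.03] shift [ 0.01 -0.01  0.03] F [0.9 7.9 0.4] w 0.0171
```

```bash
python3 -m creep '[0,0,0.3,0,0,0,255, 0,0,0.5,0,0,0,255, 0,0,0.5,0,0,0,255, 0,0,0.5,0,0,0,255, 0,0,0.5,0,0,0,255, 0,0,0.5,0,0,0,255, 0,0,0.5,0,0,0,255, 0,0,0.5,0,0,0,255, 0,0,0.5,0,0,0,255, 0,0,0.5,0,0,0,255]';python3 -m creep '[0,0,0.5,0,0,0,255, 0,0,0.5,0,0,0,255, 0,0,0.5,0,0,0,255, 0,0,0.5,0,0,0,255, 0,0,0.5,0,0,0,255, 0,0,0.5,0,0,0,255, 0,0,0.5,0,0,0,255, 0,0,0.4,0,0,0,255, 0,0,0.3,0,0,0,255, 0,0,0,0,0,0,255]'; python3 -c "
from h import *
plan([.5997,-.0122,.188],85.9)"
```

```text
time: 29.28
tcp_pos: [0.6005, -0.011, 0.1897]
eef_rot: [-0.0, 0.442, 0.897, 0.002]
wrist_force: [3.1, 10.1, -1.2]
grip_width: 0.017
gripper_force: 30.0
time: 30.52
tcp_pos: [0.6013, -0.0109, 0.1898]
eef_rot: [-0.001, 0.734, 0.68, 0.003]
wrist_force: [5.0, 12.0, -3.3]
grip_width: 0.0168
gripper_force: 30.0
tcp [ 0.6013 -0.0109  0.1898] turn [ 0.02 -0.03 -0.03] shift [-0.03 -0.03  0.04] F [ 5.  12.  -3.3] w 0.0168
```

```bash
python3 -m creep '[0,0,0,0,0,0,200, 0,0,0,0,0,0,140, 0,0,0,0,0,0,120, 0,0,0,0,0,-0.3,120, 0,0,0,0,0,-0.8,120, 0,0,0,0,0,-0.8,60, 0,0,0,0,0,-0.4,0, 0,0,0,0,0,0,0, 0,0,0,0,0,0,0]';python3 - <<'E'
from h import *
for n in("wrist","scene","side"):
    im=imaging.capture(n);cv2.imwrite(f"pics/t_{n}.png",im[...,::-1])
    for b in blobs(im,(55,120,30),(75,255,255),120):print(n,b)
print("ball");
for b in [(.4654,-.0027),(.5906,-.1483),(.6106,.1229),(.735,-.022)]:ball(b,win=30)
print("stand",foot("side"))
plan([.61,-.25,.30],192)
E
```

```text
time: 31.65
tcp_pos: [0.5993, -0.0136, 0.304]
eef_rot: [-0.0, 0.733, 0.68, -0.0]
wrist_force: [-0.3, 1.1, 0.4]
grip_width: 0.0868
gripper_force: 0.0
wrist ([281, 79, 81, 18, 1279], [320.8, 87.1])
wrist ([285, 101, 33, 8, 150], [301.7, 105.0])
wrist ([328, 100, 31, 8, 152], [342.8, 104.7])
wrist ([435, 176, 31, 92, 1424], [450.9, 226.6])
wrist ([285, 328, 67, 26, 1223], [318.1, 343.1])
scene ([312, 271, 21, 28, 157], [320.9, 279.7])
scene ([261, 277, 13, 25, 159], [267.2, 287.8])
side ([285, 204, 24, 15, 141], [297.5, 210.1])
side ([234, 218, 14, 23, 131], [239.7, 228.4])
side ([253, 258, 28, 16, 235], [266.5, 264.4])
ball
guess px [146.8 226.7] [([14, 14, 153], [146.2, 225.4], [0.4651, -0.0016])]
guess px [321.5 378.8] [([13, 12, 106], [320.1, 379.2], [0.5894, -0.1487])]
guess px [321.4  33. ] [([17, 16, 219], [323.3, 34.0], [0.6119, 0.1222])]
guess px [495.2 225.6] [([14, 14, 153], [496.1, 228.3], [0.7359, -0.0242])]
stand [0.5758 0.2774 6.5566 0.1887 0.1424]
tcp [ 0.5997 -0.0135  0.3042] turn [ -0.    -0.   -10.63] shift [ 0.78 -4.67  0.08] F [ 0.1 -0.6 -0.3] w 0.0924
```

View pics/t_wrist.png

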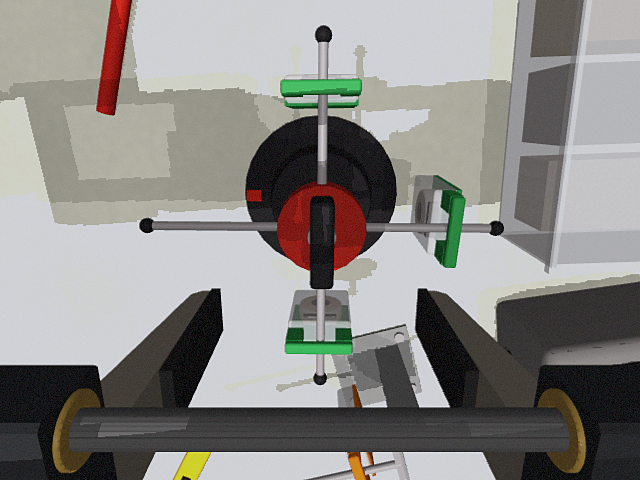

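The turn worked: the empty arm is over the red pointer, with its ball at (147,226), and the three green packs are still on. Now for the orange pack.

```bash
python3 -m creep '[0,0,-1,0,0,0,0, 0,0,-1,0,0,0,0, 0,0,-1,0,0,0,0, 0,0,-1,0,0,0,0, 0,0,-1,0,0,0,0, 0,0,-1,0,0,0,0, 0,0,-1,0,0,0,0, 0,0,-1,0,0,0,0, 0,0,-1,0,0,0,0, 0,0,-1,0,0,0,0]'>/dev/null; python3 -m creep '[0,0,-0.63,0,0,0,0, 0,0,0,0.13,-0.9,0,0, 0,0,0,0.13,-0.9,0,0, 0,0,0,0.13,-0.9,0,0, 0,0,0,0.13,-0.9,0,0, 0,0,0,0.13,-0.93,0,0, 0,0,0,0,0,0,0, 0,0,0,0,0,0,0]';python3 - <<'E'
from h import *
c=cam("wrist");im=imaging.capture("wrist")
for st,ce in blobs(im,(5,150,100),(16,255,255),250):print(st,ce,plane("",(st[0]+st[2]/2,ce[1]),.1705,c).round(4))
plan([.616,-.2488,.106],192)
E
```

```text
time: 34.3
tcp_pos: [0.6149, -0.2414, 0.3043]
eef_rot: [-0.0, -0.104, 0.995, 0.0]
wrist_force: [0.1, -0.2, 0.4]
grip_width: 0.0924
gripper_force: 0.0
[269, 221, 73, 21, 587] [307.2, 231.1] [ 0.6151 -0.2522  0.1705]
tcp [ 0.615  -0.2409  0.3044] turn [ 0. -0.  0.] shift [ 0.01 -0.16  3.97] F [ 0.2  1.6 -1. ] w 0.0918
```

```bash
python3 -m creep '[0,0,0,0.01,-0.16,0.9,0, 0,0,0,0,0,0.9,0, 0,0,0,0,0,0.9,0, 0,0,0,0,0,0.9,0, 0,0,0,0,0,0.35,0, 0,0,0,0,0,0,0, 0,0,0,0,0,0,0]';python3 -c "
from h import *
plan([.616,-.249,.106],192)"
```

```text
time: 35.22
tcp_pos: [0.6176, -0.2499, 0.1091]
eef_rot: [0.001, -0.105, 0.995, -0.001]
wrist_force: [-0.4, -0.1, 0.9]
grip_width: 0.0922
gripper_force: 0.0
tcp [ 0.6176 -0.2499  0.1091] turn [-0.01  0.01  0.  ] shift [0.03 0.02 0.06] F [-0.4 -0.1  0.9] w 0.0922
```

```bash
python3 -m creep '[0,0,0,0,0.02,0.06,0, 0,0,0,0,0,0,150, 0,0,0,0,0,0,255, 0,0,0,0,0,0,255, 0,0,0,0,0,0,255, 0,0,0,0,0,0,255]' 15;python3 -m creep '[0,0,0,0,0,-0.15,255, 0,0,0,0,0,0,255, 0,0,0,0,0,0,255]';python3 -c "
from h import *
plan([.4435,-.285,.113],192)"
```

```text
time: 35.98
tcp_pos: [0.6161, -0.249, 0.1042]
eef_rot: [0.0, -0.104, 0.995, -0.0]
wrist_force: [0.4, 0.2, 0.3]
grip_width: 0.0558
gripper_force: 15.0
time: 36.35
tcp_pos: [0.616, -0.2487, 0.1116]
eef_rot: [-0.0, -0.104, 0.995, 0.0]
wrist_force: [-0.2, -1.2, -1.8]
grip_width: 0.0561
gripper_force: 15.0
tcp [ 0.616  -0.2487  0.1116] turn [ 0. -0. -0.] shift [ 3.53  0.01 -0.03] F [-0.2 -1.2 -1.8] w 0.0561
```

```bash
python3 -m creep '[0,0,0,0.4,0,0,255, 0,0,0,0.4,0,0,255, 0,0,0,0.4,0,0,255, 0,0,0,0.4,0,0,255, 0,0,0,0.4,0,0,255, 0,0,0,0.4,0,0,255, 0,0,0,0.4,0,0,255, 0,0,0,0.4,0,0,255, 0,0,0,0.33,0,0,255, 0,0,0,0,0,0,255]'; python3 -m creep '[0,0,0,0,0,0,255, 0,0,0,0,0,-0.9,255, 0,0,0,0,0,-0.9,255, 0,0,0,0,0,-0.9,255, 0,0,0,0,0,0,255, 0,0,0,0,0,0,255]'; python3 - <<'E'
from h import *
plan([.4283,.0005,.25],175.8)
E
```

```text
time: 37.6
tcp_pos: [0.4422, -0.2857, 0.1116]
eef_rot: [-0.0, -0.104, 0.995, 0.0]
wrist_force: [-0.6, 0.4, -0.3]
grip_width: 0.056
gripper_force: 15.0
time: 38.35
tcp_pos: [0.4435, -0.2851, 0.2459]
eef_rot: [-0.0, -0.105, 0.995, 0.0]
wrist_force: [-0.6, -0.4, -1.2]
grip_width: 0.0558
gripper_force: 15.0
tcp [ 0.4435 -0.2851  0.2459] turn [ 0.   -0.    1.62] shift [ 0.72  5.67 -0.08] F [-0.6 -0.4 -1.2] w 0.0558
```

```bash
python3 -m creep '[0,0,0.81,0,0,0,255, 0,0,0.81,0,0,0,255, 0,0,0,0.12,0.94,0,255, 0,0,0,0.12,0.94,0,255, 0,0,0,0.12,0.94,0,255, 0,0,0,0.12,0.94,0,255, 0,0,0,0.12,0.94,0,255, 0,0,0,0.12,0.94,0,255, 0,0,0,0,0,0,255, 0,0,0,0,0,0,255]';python3 -c "
from h import *
plan([.4283,.0005,.1116],175.8)"
```

```text
time: 39.6
tcp_pos: [0.4277, -0.0016, 0.2455]
eef_rot: [-0.001, 0.036, 0.999, -0.0]
wrist_force: [-0.0, 0.8, -2.4]
grip_width: 0.0561
gripper_force: 15.0
tcp [ 0.4277 -0.0016  0.2455] turn [-0.   -0.01  0.01] shift [-0.01  0.04  2.68] F [-0.   0.8 -2.4] w 0.0561
```

```bash
python3 -m creep '[0,0,0,0,0.04,0.7,255, 0,0,0,0,0,0.7,255, 0,0,0,0,0,0.7,255, 0,0,0,0,0,0.58,255, 0,0,0,0,0,0,255, 0,0,0,0,0,0,255, 0,0,0,0,0,0,255]';python3 -c "
from h import *
plan([.4283,.0005,.1116],175.8)
plan([.4981,-.0046,.1116],175.8)"
```

```text
time: 40.48
tcp_pos: [0.4293, 0.0001, 0.1137]
eef_rot: [0.001, 0.037, 0.999, 0.0]
wrist_force: [-1.0, 0.5, -1.2]
grip_width: 0.0561
gripper_force: 15.0
tcp [4.293e-01 1.000e-04 1.137e-01] turn [ 0.    0.01 -0.  ] shift [0.02 0.01 0.04] F [-1.   0.5 -1.2] w 0.0561
tcp [4.293e-01 1.000e-04 1.137e-01] turn [ 0.    0.01 -0.  ] shift [-1.38  0.01  0.04] F [-1.   0.5 -1.2] w 0.0561
```

```bash
python3 -m creep '[0,0,0,0,0.01,0.04,255, 0,0,0,0,0,0,255, 0,0,0,-0.3,0,0,255, 0,0,0,-0.3,0,0,255, 0,0,0,-0.3,0,0,255, 0,0,0,-0.3,0,0,255, 0,0,0,-0.18,0,0,255, 0,0,0,0,0,0,255, 0,0,0,0,0,0,255]';python3 -c "
from h import *
im=imaging.capture('wrist');cv2.imwrite('pics/w9.png',im[...,::-1])
plan([.4981,-.0046,.1116],175.8)"
```

```text
time: 41.6
tcp_pos: [0.4965, -0.0041, 0.1104]
eef_rot: [-0.0, 0.037, 0.999, -0.0]
wrist_force: [-0.2, 0.2, -1.1]
grip_width: 0.0562
gripper_force: 15.0
tcp [ 0.4966 -0.0041  0.1105] turn [-0. -0. -0.] shift [-0.03 -0.01 -0.02] F [-0.1 -0.2 -1.8] w 0.056
```

View pics/w9.png

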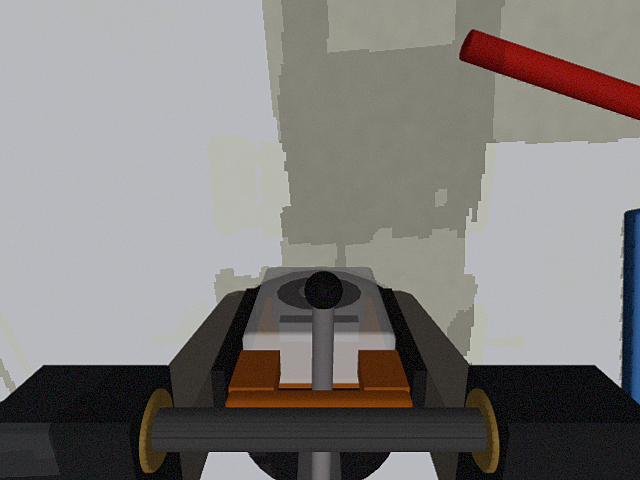

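The orange pack is threaded on the front arm, with the ball at (323,290) in the hole's line. Lowering and releasing.

```bash
python3 -m creep '[0,0,0,0,0,0.12,255, 0,0,0,0,0,0,255, 0,0,0,0,0,0,120, 0,0,0,0,0,0,60, 0,0,0,0,0,0,0, 0,0,0,0,0,0,0]';python3 -m creep '[0,0,0,0,0,-0.5,0, 0,0,0,0,0,-1,0, 0,0,0,0,0,-1,0, 0,0,0,0,0,-1,0, 0,0,0,0,0,-0.4,0, 0,0,0,0,0,0,0, 0,0,0,0,0,0,0]';python3 - <<'E'
from h import *
c=cam("wrist");im=imaging.capture("wrist")
for st,ce in blobs(im,(5,150,100),(16,255,255),250):print(st,ce,plane("",(st[0]+st[2]/2,ce[1]),.1705,c).round(4))
print(foot("side"),foot("scene"))
plan([.5276,.2733,.30],186.6)
E
```

```text
time: 42.4
tcp_pos: [0.4972, -0.0041, 0.1047]
eef_rot: [0.0, 0.037, 0.999, -0.0]
wrist_force: [-0.2, -0.2, 0.7]
grip_width: 0.0838
gripper_force: 0.0
time: 43.28
tcp_pos: [0.4965, -0.0041, 0.2984]
eef_rot: [-0.001, 0.037, 0.999, -0.0]
wrist_force: [0.3, -0.1, 0.0]
grip_width: 0.0921
gripper_force: 0.0
[282, 230, 75, 16, 691] [313.7, 237.5] [ 0.4979 -0.0046  0.1705]
[0.5758 0.2773 6.6768 0.1889 0.1423] [0.5646 0.2646 6.8601 0.2201 0.1614]
tcp [ 0.4965 -0.0041  0.2982] turn [ 0.   -0.01 -1.08] shift [-1.26  5.44 -0.04] F [ 1.  -0.   0.2] w 0.092
```

```bash
python3 -m creep '[0,0,-0.54,0,0,0,0, 0,0,-0.54,0,0,0,0, 0,0,0,-0.21,0.91,0,0, 0,0,0,-0.21,0.91,0,0, 0,0,0,-0.21,0.91,0,0, 0,0,0,-0.21,0.91,0,0, 0,0,0,-0.21,0.9,0,0, 0,0,0,-0.21,0.9,0,0, 0,0,0,0,0,0,0, 0,0,0,0,0,0,0]'; cat >>h.py <<'E'
def headers(img,c,z=.1705):
    "blue card headers against the blue foot: bright saturated blue bars"
    for st,ce in blobs(img,(100,190,120),(125,255,255),200):print(st,ce,plane("",(st[0]+st[2]/2,ce[1]),z,c).round(4))
E
python3 - <<'E'
from h import *
print(sense()["tcp_pos"]);c=cam("wrist")
im=ball((.461,.2655),win=60);cv2.imwrite('pics/w10.png',im[...,::-1])
headers(im,c)
old=cv2.imread('pics/w7.png')[...,::-1]
hsv=cv2.cvtColor(old,cv2.COLOR_RGB2HSV)
for p in [(320,241),(300,241),(345,241),(300,299),(340,299),(270,200),(370,200),(370,290),(270,290)]:print(p,hsv[p[1],p[0]])
E
```

```text
time: 44.68
tcp_pos: [0.5281, 0.2728, 0.2986]
eef_rot: [-0.001, -0.058, 0.998, -0.001]
wrist_force: [0.3, -0.2, -0.2]
grip_width: 0.0921
gripper_force: 0.0
[0.52812107 0.27276477 0.29860253]
guess px [320.8 141.4] [([16, 16, 196], [320.8, 141.5], [0.461, 0.2655])]
[284, 236, 72, 13, 581] [320.5, 242.6] [0.5333 0.2734 0.1705]
[285, 296, 69, 11, 506] [318.7, 301.5] [0.5806 0.2785 0.1705]
(320, 241) [108 189 185]
(300, 241) [107 194 183]
(345, 241) [108 210 131]
(300, 299) [108 192 134]
(340, 299) [109 195 136]
(270, 200) [106 179 108]
(370, 200) [106 177 148]
(370, 290) [107 164 101]
(270, 290) [107 174 107]
```

```bash
python3 -m creep '[0,0,0,-0.05,0,0.9,0, 0,0,0,0,0,0.9,0, 0,0,0,0,0,0.9,0, 0,0,0,0,0,0.9,0, 0,0,0,0,0,0.23,0, 0,0,0,0,0,0,0, 0,0,0,0,0,0,0]';python3 -c "
from h import *
plan([.530,.2735,.106],186.6)"
```

```text
time: 45.6
tcp_pos: [0.5323, 0.2739, 0.1101]
eef_rot: [0.001, -0.057, 0.998, 0.001]
wrist_force: [0.4, -0.4, 0.5]
grip_width: 0.0919
gripper_force: 0.0
tcp [0.5323 0.2739 0.1101] turn [ 0.01  0.02 -0.  ] shift [ 0.05 -0.    0.08] F [ 0.4 -0.4  0.5] w 0.0919
```

```bash
python3 -m creep '[0,0,0,0.03,0,0.08,0, 0,0,0,0,0,0,150, 0,0,0,0,0,0,255, 0,0,0,0,0,0,255, 0,0,0,0,0,0,255, 0,0,0,0,0,0,255]' 15;python3 -m creep '[0,0,0,0,0,-0.15,255, 0,0,0,0,0,0,255, 0,0,0,0,0,0,255]';python3 -c "
from h import *
plan([.424,.2612,.1125],186.6)"
```

```text
time: 46.35
tcp_pos: [0.5296, 0.2735, 0.1041]
eef_rot: [0.0, -0.057, 0.998, 0.0]
wrist_force: [-0.2, -0.2, 0.6]
grip_width: 0.0561
gripper_force: 14.9
time: 46.72
tcp_pos: [0.5296, 0.2734, 0.1117]
eef_rot: [0.0, -0.057, 0.998, 0.0]
wrist_force: [-0.1, -0.8, -1.7]
grip_width: 0.056
gripper_force: 14.9
tcp [0.5296 0.2734 0.1117] turn [ 0.  0. -0.] shift [ 2.13  0.   -0.02] F [-0.1 -0.8 -1.7] w 0.056
```

```bash
python3 -m creep '[0,0,0,0.4,0,0,255, 0,0,0,0.4,0,0,255, 0,0,0,0.4,0,0,255, 0,0,0,0.4,0,0,255, 0,0,0,0.4,0,0,255, 0,0,0,0.13,0,0,255, 0,0,0,0,0,0,255, 0,0,0,0,0,0,255]'; python3 -m creep '[0,0,0,0,0,-0.9,255, 0,0,0,0,0,-0.9,255, 0,0,0,0,0,-0.9,255, 0,0,0,0,0,-0.9,255, 0,0,-0.54,0,0,0,255, 0,0,0,0,0,0,255]'; python3 - <<'E'
from h import *
plan([.4435,-.285,.295],192)
E
```

```text
time: 47.72
tcp_pos: [0.4246, 0.2614, 0.1117]
eef_rot: [0.0, -0.057, 0.998, 0.0]
wrist_force: [-0.2, -0.1, -1.1]
grip_width: 0.0563
gripper_force: 14.9
time: 48.48
tcp_pos: [0.4243, 0.2612, 0.2919]
eef_rot: [0.0, -0.104, 0.995, 0.0]
wrist_force: [-0.2, -0.3, -1.4]
grip_width: 0.056
gripper_force: 14.9
tcp [0.4243 0.2612 0.2919] turn [ 0.    0.   -0.01] shift [  1.9  -10.77  -0.06] F [-0.2 -0.3 -1.4] w 0.056
```

```bash
python3 -m creep '[0,0,0,0.16,-0.9,0,255, 0,0,0,0.16,-0.9,0,255, 0,0,0,0.16,-0.9,0,255, 0,0,0,0.16,-0.9,0,255, 0,0,0,0.16,-0.9,0,255, 0,0,0,0.16,-0.9,0,255, 0,0,0,0.16,-0.9,0,255, 0,0,0,0.16,-0.9,0,255, 0,0,0,0.16,-0.9,0,255, 0,0,0,0.16,-0.9,0,255]' >/dev/null; python3 -m creep '[0,0,0,0.16,-0.9,0,255, 0,0,0,0.16,-0.87,0,255, 0,0,0,0,0,0,255, 0,0,0,0,0,0,255, 0,0,0,0,0,0.9,255, 0,0,0,0,0,0.9,255, 0,0,0,0,0,0.9,255, 0,0,0,0,0,0.7,255, 0,0,0,0,0,0,255, 0,0,0,0,0,0,255]'; python3 - <<'E'
from h import *
plan([.4435,-.285,.1117],192)
plan([.606,-.2507,.1117],192)
E
```

```text
time: 50.98
tcp_pos: [0.4425, -0.2853, 0.1228]
eef_rot: [0.0, -0.105, 0.995, -0.0]
wrist_force: [0.5, 0.7, -0.8]
grip_width: 0.0562
gripper_force: 14.9
tcp [ 0.4425 -0.2853  0.1228] turn [-0.    0.01  0.  ] shift [-0.02  0.    0.22] F [ 0.5  0.7 -0.8] w 0.0562
tcp [ 0.4425 -0.2853  0.1228] turn [-0.    0.01  0.  ] shift [-3.34 -0.    0.22] F [ 0.5  0.7 -0.8] w 0.0562
```

```bash
python3 -m creep '[0,0,0,0,0,0.22,255, 0,0,0,0,0,0,255, 0,0,0,0,0,0,255, 0,0,0,-0.4,0,0,255, 0,0,0,-0.4,0,0,255, 0,0,0,-0.4,0,0,255, 0,0,0,0,0,0,255]'; python3 -m creep '[0,0,0,-0.4,0,0,255, 0,0,0,-0.4,0,0,255, 0,0,0,-0.4,0,0,255, 0,0,0,-0.4,0,0,255, 0,0,0,-0.4,0,0,255, 0,0,0,-0.14,0,0,255, 0,0,0,0,0,0,255, 0,0,0,0,0,0,255]'; python3 - <<'E'
from h import *
plan([.606,-.2507,.1117],192)
E
```

```text
time: 51.85
tcp_pos: [0.5024, -0.2726, 0.1105]
eef_rot: [0.0, -0.105, 0.994, -0.0]
wrist_force: [-1.1, 0.1, -1.2]
grip_width: 0.0562
gripper_force: 14.9
time: 52.85
tcp_pos: [0.6044, -0.2508, 0.1105]
eef_rot: [-0.0, -0.104, 0.995, 0.0]
wrist_force: [-0.1, -0.5, -1.4]
grip_width: 0.0561
gripper_force: 14.9
tcp [ 0.6044 -0.2508  0.1105] turn [ 0. -0. -0.] shift [-0.03 -0.   -0.02] F [-0.1 -0.5 -1.4] w 0.0561
```

Forces stayed near zero, so the pack is threaded. I'll lower, release and rise, check numerically, then go for the last pack.

```bash
python3 -m creep '[0,0,0,0,0,0.12,255, 0,0,0,0,0,0,255, 0,0,0,0,0,0,120, 0,0,0,0,0,0,60, 0,0,0,0,0,0,0, 0,0,0,0,0,0,0]';python3 -m creep '[0,0,0,0,0,-0.5,0, 0,0,0,0,0,-1,0, 0,0,0,0,0,-1,0, 0,0,0,0,0,-1,0, 0,0,0,0,0,-0.4,0, 0,0,0,0,0,0,0, 0,0,0,0,0,0,0]';python3 - <<'E'
from h import *
c=cam("wrist");im=imaging.capture("wrist")
for st,ce in blobs(im,(100,140,60),(125,255,255),250):print(st,ce,plane("",(st[0]+st[2]/2,ce[1]),.1705,c).round(4))
print(foot("side"))
plan([.578,.2785,.30],186.6)
E
```

```text
time: 53.6
tcp_pos: [0.6051, -0.2508, 0.1047]
eef_rot: [0.0, -0.104, 0.995, -0.0]
wrist_force: [0.3, -0.3, -0.3]
grip_width: 0.0841
gripper_force: 0.0
time: 54.48
tcp_pos: [0.6044, -0.2506, 0.2982]
eef_rot: [-0.001, -0.104, 0.995, 0.0]
wrist_force: [-0.7, 0.7, -0.7]
grip_width: 0.0918
gripper_force: 0.0
[281, 226, 75, 21, 1225] [318.0, 237.8] [ 0.6059 -0.251   0.1705]
[0.5755 0.2794 6.5566 0.1888 0.1383]
tcp [ 0.6043 -0.2505  0.2978] turn [ 0.01 -0.01  0.54] shift [-0.69 10.57 -0.04] F [ 0.5 -0.3  0. ] w 0.0919
```

```bash
python3 -m creep '[0,0,0.54,0,0,0,0, 0,0,0,-0.06,0.95,0,0, 0,0,0,-0.06,0.95,0,0, 0,0,0,-0.06,0.95,0,0, 0,0,0,-0.06,0.95,0,0, 0,0,0,-0.06,0.95,0,0, 0,0,0,-0.06,0.95,0,0, 0,0,0,-0.06,0.95,0,0, 0,0,0,-0.06,0.95,0,0, 0,0,0,-0.06,0.95,0,0]'>/dev/null; python3 -m creep '[0,0,0,-0.06,0.95,0,0, 0,0,0,-0.06,0.95,0,0, 0,0,0,0,0.1,0,0, 0,0,0,0,0,0,0, 0,0,0,0,0,0,0]'
python3 - <<'E'
from h import *
c=cam("wrist");im=ball((.461,.2655),win=60);headers(im,c)
plan([.578,.2788,.106],186.6)
E
```

```text
time: 56.45
tcp_pos: [0.5774, 0.2757, 0.2992]
eef_rot: [-0.0, -0.057, 0.998, -0.0]
wrist_force: [-0.2, -0.6, 0.4]
grip_width: 0.0919
gripper_force: 0.0
guess px [324.5  67.4] [([16, 17, 218], [324.6, 67.2], [0.4609, 0.2655])]
[286, 234, 73, 13, 577] [322.2, 240.6] [0.5811 0.2781 0.1705]
tcp [0.5775 0.2757 0.2994] turn [-0.   -0.   -0.01] shift [-0.02  0.06  3.87] F [-0.5 -0.3 -0.2] w 0.0918
```

```bash
python3 -m creep '[0,0,0,-0.02,0.06,0.9,0, 0,0,0,0,0,0.9,0, 0,0,0,0,0,0.9,0, 0,0,0,0,0,0.9,0, 0,0,0,0,0,0.25,0, 0,0,0,0,0,0,0, 0,0,0,0,0,0,0]' >/dev/null;python3 -c "
from h import *
plan([.578,.2788,.106],186.6)"; python3 -m creep '[0,0,0,0.02,0,0.07,0, 0,0,0,0,0,0,150, 0,0,0,0,0,0,255, 0,0,0,0,0,0,255, 0,0,0,0,0,0,255, 0,0,0,0,0,0,255]' 15;python3 -m creep '[0,0,0,0,0,-0.15,255, 0,0,0,0,0,0,255, 0,0,0,0,0,0,255]';python3 -c "
from h import *
plan([.424,.2612,.1125],186.6)"
```

```text
tcp [0.5793 0.2804 0.1091] turn [ 0.01  0.02 -0.  ] shift [ 0.03 -0.03  0.06] F [ 0.3 -0.6  0.4] w 0.0918
time: 58.12
tcp_pos: [0.5771, 0.2799, 0.1036]
eef_rot: [0.0, -0.057, 0.998, -0.0]
wrist_force: [-0.1, -0.6, 0.9]
grip_width: 0.056
gripper_force: 15.0
time: 58.5
tcp_pos: [0.577, 0.28, 0.1111]
eef_rot: [0.0, -0.057, 0.998, 0.0]
wrist_force: [-0.0, 0.2, -1.1]
grip_width: 0.0561
gripper_force: 15.0
tcp [0.577  0.28   0.1111] turn [ 0.  0. -0.] shift [ 3.08 -0.02 -0.03] F [-0.   0.2 -1.1] w 0.0561
```

```bash
python3 -m creep '[0,0,0,0.4,-0.02,0,255, 0,0,0,0.4,0,0,255, 0,0,0,0.4,0,0,255, 0,0,0,0.4,0,0,255, 0,0,0,0.4,0,0,255, 0,0,0,0.4,0,0,255, 0,0,0,0.4,0,0,255, 0,0,0,0.28,0,0,255, 0,0,0,0,0,0,255, 0,0,0,0,0,0,255]'; python3 -m creep '[0,0,0,0,0,-0.9,255, 0,0,0,0,0,-0.9,255, 0,0,0,0,0,-0.9,255, 0,0,0,0,0,-0.9,255, 0,0,-0.54,0,0,0,255, 0,0,0,0,0,0,255]'; python3 - <<'E'
from h import *
plan([.4435,-.285,.295],192)
E
```

```text
time: 59.75
tcp_pos: [0.4249, 0.2617, 0.1113]
eef_rot: [0.0, -0.058, 0.998, 0.0]
wrist_force: [0.1, 0.1, -1.4]
grip_width: 0.0559
gripper_force: 15.0
time: 60.5
tcp_pos: [0.4247, 0.2614, 0.2915]
eef_rot: [0.0, -0.104, 0.995, 0.0]
wrist_force: [0.2, -0.1, -1.6]
grip_width: 0.0558
gripper_force: 15.0
tcp [0.4247 0.2614 0.2915] turn [ 0.    0.01 -0.01] shift [  1.91 -10.77  -0.07] F [ 0.2 -0.1 -1.6] w 0.0558
```

```bash
python3 -m creep '[0,0,0,0.16,-0.9,0,255, 0,0,0,0.16,-0.9,0,255, 0,0,0,0.16,-0.9,0,255, 0,0,0,0.16,-0.9,0,255, 0,0,0,0.16,-0.9,0,255, 0,0,0,0.16,-0.9,0,255, 0,0,0,0.16,-0.9,0,255, 0,0,0,0.16,-0.9,0,255, 0,0,0,0.16,-0.9,0,255, 0,0,0,0.16,-0.9,0,255]' >/dev/null; python3 -m creep '[0,0,0,0.16,-0.9,0,255, 0,0,0,0.16,-0.87,0,255, 0,0,0,0,0,0,255, 0,0,0,0,0,0,255, 0,0,0,0,0,0.9,255, 0,0,0,0,0,0.9,255, 0,0,0,0,0,0.9,255, 0,0,0,0,0,0.7,255, 0,0,0,0,0,0.2,255, 0,0,0,0,0,0,255]'; python3 - <<'E'
from h import *
plan([.4435,-.285,.1112],192)
plan([.557,-.261,.1112],192)
E
```

```text
time: 63.0
tcp_pos: [0.4422, -0.2848, 0.1113]
eef_rot: [-0.0, -0.105, 0.995, 0.0]
wrist_force: [1.2, -1.0, -1.6]
grip_width: 0.0558
gripper_force: 15.0
tcp [ 0.4422 -0.2848  0.1113] turn [ 0. -0.  0.] shift [-0.02 -0.01  0.  ] F [ 1.2 -1.  -1.6] w 0.0558
tcp [ 0.4422 -0.2848  0.1113] turn [ 0. -0.  0.] shift [-2.34 -0.01  0.  ] F [ 1.2 -1.  -1.6] w 0.0558
```

```bash
python3 -m creep '[0,0,0,0,-0.01,0,255, 0,0,0,-0.4,0,0,255, 0,0,0,-0.4,0,0,255, 0,0,0,-0.4,0,0,255, 0,0,0,-0.4,0,0,255, 0,0,0,-0.4,0,0,255, 0,0,0,-0.34,0,0,255, 0,0,0,0,0,0,255, 0,0,0,0,0,0,255]'; python3 - <<'E'
from h import *
plan([.557,-.261,.1112],192)
E
```

```text
time: 64.12
tcp_pos: [0.556, -0.2615, 0.1108]
eef_rot: [-0.0, -0.104, 0.995, 0.0]
wrist_force: [0.0, -0.8, -2.8]
grip_width: 0.0561
gripper_force: 15.0
tcp [ 0.556  -0.2615  0.1108] turn [ 0.   -0.01 -0.  ] shift [-0.02  0.01 -0.01] F [ 0.  -0.8 -2.8] w 0.0561
```

```bash
python3 -m creep '[0,0,0,0,0,0.12,255, 0,0,0,0,0,0,255, 0,0,0,0,0,0,120, 0,0,0,0,0,0,60, 0,0,0,0,0,0,0, 0,0,0,0,0,0,0]';python3 -m creep '[0,0,0,0,0,-0.5,0, 0,0,0,0,0,-1,0, 0,0,0,0,0,-1,0, 0,0,0,0,0,-1,0, 0,0,0,0,0,-1,0, 0,0,0,0,0,0,0, 0,0,0,0,0,0,0]';python3 - <<'E'
from h import *
c=cam("wrist");im=imaging.capture("wrist")
for st,ce in blobs(im,(100,140,60),(125,255,255),250):print(st,ce,plane("",(st[0]+st[2]/2,ce[1]),.1705,c).round(4))
s=imaging.capture("scene");d=imaging.capture("side");print(foot("scene",s),foot("side",d))
A=cv2.resize(s[165:390,200:500],(400,300));B=cv2.resize(d[150:450,190:590],(400,300));C=cv2.resize(im,(400,300))
cv2.imwrite("pics/final.png",np.vstack([np.hstack([A,B]),np.hstack([C,C*0])])[...,::-1])
E
```

```text
time: 64.88
tcp_pos: [0.5567, -0.2617, 0.1053]
eef_rot: [0.0, -0.104, 0.995, -0.0]
wrist_force: [-0.2, -0.4, -0.1]
grip_width: 0.0841
gripper_force: 0.0
time: 65.75
tcp_pos: [0.5563, -0.2614, 0.3294]
eef_rot: [-0.0, -0.104, 0.995, 0.0]
wrist_force: [0.1, -0.4, -1.4]
grip_width: 0.0917
gripper_force: 0.0
[285, 217, 68, 19, 988] [318.5, 226.9] [ 0.5572 -0.2616  0.1705]
[287, 270, 65, 22, 1002] [319.0, 282.9] [ 0.6048 -0.2511  0.1705]
[0.577  0.2818 6.4706 0.1916 0.13  ] [0.5753 0.282  6.6768 0.1889 0.1328]
```

View pics/final.png

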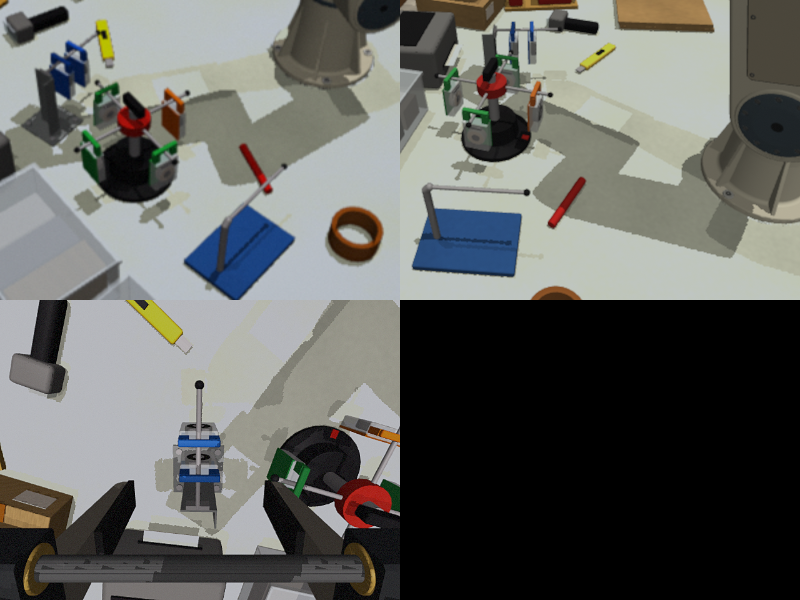

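The final picture shows both blue packs on the stock hook at (65,65), orange on the front arm at (173,112) and three green packs still on their arms. The spare prong is empty and the loose items lie where they were.

```bash
python3 -c "
from workcell import job
print(job.job_done())"
```

```text
the job is handed in; nothing more can be done
None
```

The job is done and handed in at about 66 s: the orange pack hangs on the carousel's front arm, the three green packs are still on theirs, both blue packs are back on the stock hook, and the spare prong is empty.

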